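Restock the loan-charger case

TASK

Restock the grey charger case: raise its lid and pull the knee of the folding stay past straight until it locks, then, with the lid held by the stay, lay one of the spare chargers flat into every pocket that is empty, leaving the chargers already in the case where they are. When all four pockets are full, break the stay's knee and lower the lid until it is fully shut; any spare left over stays flat on the desk, and the mouse and tape roll are left alone.

Things in the scene. Friction and masses are not known exactly. Their poses are not given: they have to be found in the camera images.
- case: Grey fixed case, 170 mm deep (own x, away from the robot), 350 mm wide (own y), rim 100 mm high, walls 6 mm; origin at the centre of its underside. In it a grey foam insert (top 69 mm above the desk) has four pockets side by side along own y, 82 mm apart, 27 mm of foam between. Hinged lid on top; folding stay outside its left (+y) side, in a plane 9 mm off it.
- case_lid (a joint): Lid angle in rad: 0 shut, 1.54 when the stay is locked; it turns up about the far rim. Lid 350 x 167 x 10 mm, 0.4 kg. The hinge is stiff: released above about 1.1 rad the lid stays where it is, released lower it sinks slowly shut.
- lid_hinge (a point): Middle of the lid's hinge axis, at own (80, 0, 101) mm of the case; the axis runs along the case's y.
- lid_handle (a point): Middle of the lid's handle: a level round bar, 12 mm thick, 104 mm long along the case's y, held 48 mm out from the lid's front edge by an arm at each end. Shut: 215 mm from the hinge axis towards the robot, 5 mm above it; upright: 215 mm above it. Grip it from above, fingers either side; the bar turns between the pads as the lid swings.
- stay_knee (a joint): Unfolding of the stay's knee in rad: 0 folded (lid shut), 2.60 both links in line, 2.85 at its stop just past straight, where it is locked. One mechanism with the lid: about 1.55 at lid 1.25, 1.9 at lid 1.40. Lifting the lid brings it towards straight but not surely past; to unlock, the knee is pushed or pulled back past straight. Light friction holds it.
- stay_foot (a point): Point on the pivot axis of the stay's lower link, level with stay_grip along the case's y; at own (-30, 246, 90) mm of the case. The real pivot is on the case's side, 62 mm to the right of this point. Both steel links are about 71 mm long; the knee circles about this axis at 71.5 mm.
- stay_grip (a point): Point on the knee's black round grip, 12 mm thick, 72 mm long, sticking out level to the left (case's +y), this point 71 mm off the case's side, 32 mm from the grip's end. From stay_foot, along the case's x and z: (+47, -54) mm folded, (+51, +50) mm locked. It folds down and away; pull it up and towards the robot to lock. Grip from above, fingers either side along case x.
- pocket0 (a point): Pocket 0 of the case, at own (-4, -123, 55) mm: centre of the pocket's floor, 55 mm above the desk. The pocket is 117 mm long along the case's x, 55 mm wide along its y, 14 mm deep: a charger lies flat in it with its length along the case's x and stands 12 mm proud.
- pocket1 (a point): Pocket 1 of the case, at own (-4, -41, 55) mm: centre of the pocket's floor, 55 mm above the desk. The pocket is 117 mm long along the case's x, 55 mm wide along its y, 14 mm deep: a charger lies flat in it with its length along the case's x and stands 12 mm proud.
- pocket2 (a point): Pocket 2 of the case, at own (-4, 41, 55) mm: centre of the pocket's floor, 55 mm above the desk. The pocket is 117 mm long along the case's x, 55 mm wide along its y, 14 mm deep: a charger lies flat in it with its length along the case's x and stands 12 mm proud.
- pocket3 (a point): Pocket 3 of the case, at own (-4, 123, 55) mm: centre of the pocket's floor, 55 mm above the desk. The pocket is 117 mm long along the case's x, 55 mm wide along its y, 14 mm deep: a charger lies flat in it with its length along the case's x and stands 12 mm proud.
- stock0: Charger that may already lie in one of the pockets (None if absent): black laptop power brick, a plain rounded box 45 mm wide (own x), 105 mm long (own y), 26 mm high (own z), about 0.24 kg; origin at the centre of its underside. 
- stock1: Charger that may already lie in one of the pockets (None if absent): black laptop power brick, a plain rounded box 45 mm wide (own x), 105 mm long (own y), 26 mm high (own z), about 0.24 kg; origin at the centre of its underside. 
- stock2: Charger that may already lie in one of the pockets (None if absent): black laptop power brick, a plain rounded box 45 mm wide (own x), 105 mm long (own y), 26 mm high (own z), about 0.24 kg; origin at the centre of its underside. 
- stock3: Charger that may already lie in one of the pockets (None if absent): black laptop power brick, a plain rounded box 45 mm wide (own x), 105 mm long (own y), 26 mm high (own z), about 0.24 kg; origin at the centre of its underside. 
- spare0: Spare charger lying flat on the desk (None if absent): black laptop power brick, a plain rounded box 45 mm wide (own x), 105 mm long (own y), 26 mm high (own z), about 0.24 kg; origin at the centre of its underside. 
- spare1: Spare charger lying flat on the desk (None if absent): black laptop power brick, a plain rounded box 45 mm wide (own x), 105 mm long (own y), 26 mm high (own z), about 0.24 kg; origin at the centre of its underside. 
- spare2: Spare charger lying flat on the desk (None if absent): black laptop power brick, a plain rounded box 45 mm wide (own x), 105 mm long (own y), 26 mm high (own z), about 0.24 kg; origin at the centre of its underside. 
- spare3: Spare charger lying flat on the desk (None if absent): black laptop power brick, a plain rounded box 45 mm wide (own x), 105 mm long (own y), 26 mm high (own z), about 0.24 kg; origin at the centre of its underside. 
- desk_mouse: Black cordless mouse on the desk in front of the case, 100 x 58 x 34 mm, loose; to be left alone. Origin at the centre of its underside.
- desk_tape: Roll of beige tape lying on the desk to the left, 96 mm across, 25 mm high, loose; to be left alone. Origin at the centre of its underside.

How it is judged (in metres and radians):
On the way, in this order (a step that is already met when the one before it is completed fails the run):
1. the lid is raised (above 1.0 rad) (value of joint case_lid above 1 rad).
2. the stay is locked past straight (knee above 2.75 rad, lid above 1.45 rad) and let go (value of joint stay_knee above 2.75 rad and value of joint case_lid above 1.45 rad and contact force between the fingers and case below 0.5 N), for 0.3 s.
3. with the stay locked, all four pockets hold a charger lying in them (within 12 mm of the pocket's floor centre), let go (value of joint stay_knee above 2.75 rad and value of joint case_lid above 1.45 rad and ((distance between stock0 and pocket0 below 0.012 m and angle between stock0's own z axis and vertical below 0.1 rad) or (distance between stock1 and pocket0 below 0.012 m and angle between stock1's own z axis and vertical below 0.1 rad) or (distance between stock2 and pocket0 below 0.012 m and angle between stock2's own z axis and vertical below 0.1 rad) or (distance between stock3 and pocket0 below 0.012 m and angle between stock3's own z axis and vertical below 0.1 rad) or (distance between spare0 and pocket0 below 0.012 m and angle between spare0's own z axis and vertical below 0.1 rad) or (distance between spare1 and pocket0 below 0.012 m and angle between spare1's own z axis and vertical below 0.1 rad) or (distance between spare2 and pocket0 below 0.012 m and angle between spare2's own z axis and vertical below 0.1 rad) or (distance between spare3 and pocket0 below 0.012 m and angle between spare3's own z axis and vertical below 0.1 rad)) and ((distance between stock0 and pocket1 below 0.012 m and angle between stock0's own z axis and vertical below 0.1 rad) or (distance between stock1 and pocket1 below 0.012 m and angle between stock1's own z axis and vertical below 0.1 rad) or (distance between stock2 and pocket1 below 0.012 m and angle between stock2's own z axis and vertical below 0.1 rad) or (distance between stock3 and pocket1 below 0.012 m and angle between stock3's own z axis and vertical below 0.1 rad) or (distance between spare0 and pocket1 below 0.012 m and angle between spare0's own z axis and vertical below 0.1 rad) or (distance between spare1 and pocket1 below 0.012 m and angle between spare1's own z axis and vertical below 0.1 rad) or (distance between spare2 and pocket1 below 0.012 m and angle between spare2's own z axis and vertical below 0.1 rad) or (distance between spare3 and pocket1 below 0.012 m and angle between spare3's own z axis and vertical below 0.1 rad)) and ((distance between stock0 and pocket2 below 0.012 m and angle between stock0's own z axis and vertical below 0.1 rad) or (distance between stock1 and pocket2 below 0.012 m and angle between stock1's own z axis and vertical below 0.1 rad) or (distance between stock2 and pocket2 below 0.012 m and angle between stock2's own z axis and vertical below 0.1 rad) or (distance between stock3 and pocket2 below 0.012 m and angle between stock3's own z axis and vertical below 0.1 rad) or (distance between spare0 and pocket2 below 0.012 m and angle between spare0's own z axis and vertical below 0.1 rad) or (distance between spare1 and pocket2 below 0.012 m and angle between spare1's own z axis and vertical below 0.1 rad) or (distance between spare2 and pocket2 below 0.012 m and angle between spare2's own z axis and vertical below 0.1 rad) or (distance between spare3 and pocket2 below 0.012 m and angle between spare3's own z axis and vertical below 0.1 rad)) and ((distance between stock0 and pocket3 below 0.012 m and angle between stock0's own z axis and vertical below 0.1 rad) or (distance between stock1 and pocket3 below 0.012 m and angle between stock1's own z axis and vertical below 0.1 rad) or (distance between stock2 and pocket3 below 0.012 m and angle between stock2's own z axis and vertical below 0.1 rad) or (distance between stock3 and pocket3 below 0.012 m and angle between stock3's own z axis and vertical below 0.1 rad) or (distance between spare0 and pocket3 below 0.012 m and angle between spare0's own z axis and vertical below 0.1 rad) or (distance between spare1 and pocket3 below 0.012 m and angle between spare1's own z axis and vertical below 0.1 rad) or (distance between spare2 and pocket3 below 0.012 m and angle between spare2's own z axis and vertical below 0.1 rad) or (distance between spare3 and pocket3 below 0.012 m and angle between spare3's own z axis and vertical below 0.1 rad)) and contact force between the fingers and spare0 below 0.5 N and contact force between the fingers and spare1 below 0.5 N and contact force between the fingers and spare2 below 0.5 N and contact force between the fingers and spare3 below 0.5 N), for 0.3 s.
4. the stay's knee is broken (below 2.4 rad) (value of joint stay_knee below 2.4 rad), for 0.1 s.
At the end, for the whole second after the job is handed in: Lid shut (under 0.03 rad); each pocket holds a flat charger, its underside's centre within 12 mm of the pocket's floor centre; the chargers found in the case not moved more than 20 mm; left-over spares flat on the desk; all at rest (value of joint case_lid below 0.03 rad and ((distance between stock0 and pocket0 below 0.012 m and angle between stock0's own z axis and vertical below 0.1 rad) or (distance between stock1 and pocket0 below 0.012 m and angle between stock1's own z axis and vertical below 0.1 rad) or (distance between stock2 and pocket0 below 0.012 m and angle between stock2's own z axis and vertical below 0.1 rad) or (distance between stock3 and pocket0 below 0.012 m and angle between stock3's own z axis and vertical below 0.1 rad) or (distance between spare0 and pocket0 below 0.012 m and angle between spare0's own z axis and vertical below 0.1 rad) or (distance between spare1 and pocket0 below 0.012 m and angle between spare1's own z axis and vertical below 0.1 rad) or (distance between spare2 and pocket0 below 0.012 m and angle between spare2's own z axis and vertical below 0.1 rad) or (distance between spare3 and pocket0 below 0.012 m and angle between spare3's own z axis and vertical below 0.1 rad)) and ((distance between stock0 and pocket1 below 0.012 m and angle between stock0's own z axis and vertical below 0.1 rad) or (distance between stock1 and pocket1 below 0.012 m and angle between stock1's own z axis and vertical below 0.1 rad) or (distance between stock2 and pocket1 below 0.012 m and angle between stock2's own z axis and vertical below 0.1 rad) or (distance between stock3 and pocket1 below 0.012 m and angle between stock3's own z axis and vertical below 0.1 rad) or (distance between spare0 and pocket1 below 0.012 m and angle between spare0's own z axis and vertical below 0.1 rad) or (distance between spare1 and pocket1 below 0.012 m and angle between spare1's own z axis and vertical below 0.1 rad) or (distance between spare2 and pocket1 below 0.012 m and angle between spare2's own z axis and vertical below 0.1 rad) or (distance between spare3 and pocket1 below 0.012 m and angle between spare3's own z axis and vertical below 0.1 rad)) and ((distance between stock0 and pocket2 below 0.012 m and angle between stock0's own z axis and vertical below 0.1 rad) or (distance between stock1 and pocket2 below 0.012 m and angle between stock1's own z axis and vertical below 0.1 rad) or (distance between stock2 and pocket2 below 0.012 m and angle between stock2's own z axis and vertical below 0.1 rad) or (distance between stock3 and pocket2 below 0.012 m and angle between stock3's own z axis and vertical below 0.1 rad) or (distance between spare0 and pocket2 below 0.012 m and angle between spare0's own z axis and vertical below 0.1 rad) or (distance between spare1 and pocket2 below 0.012 m and angle between spare1's own z axis and vertical below 0.1 rad) or (distance between spare2 and pocket2 below 0.012 m and angle between spare2's own z axis and vertical below 0.1 rad) or (distance between spare3 and pocket2 below 0.012 m and angle between spare3's own z axis and vertical below 0.1 rad)) and ((distance between stock0 and pocket3 below 0.012 m and angle between stock0's own z axis and vertical below 0.1 rad) or (distance between stock1 and pocket3 below 0.012 m and angle between stock1's own z axis and vertical below 0.1 rad) or (distance between stock2 and pocket3 below 0.012 m and angle between stock2's own z axis and vertical below 0.1 rad) or (distance between stock3 and pocket3 below 0.012 m and angle between stock3's own z axis and vertical below 0.1 rad) or (distance between spare0 and pocket3 below 0.012 m and angle between spare0's own z axis and vertical below 0.1 rad) or (distance between spare1 and pocket3 below 0.012 m and angle between spare1's own z axis and vertical below 0.1 rad) or (distance between spare2 and pocket3 below 0.012 m and angle between spare2's own z axis and vertical below 0.1 rad) or (distance between spare3 and pocket3 below 0.012 m and angle between spare3's own z axis and vertical below 0.1 rad)) and distance of each of stock0, stock1, stock2, stock3 from where it was at the start of the episode below 0.02 m and ((distance between spare0 and pocket0 below 0.012 m and angle between spare0's own z axis and vertical below 0.1 rad) or (distance between spare0 and pocket1 below 0.012 m and angle between spare0's own z axis and vertical below 0.1 rad) or (distance between spare0 and pocket2 below 0.012 m and angle between spare0's own z axis and vertical below 0.1 rad) or (distance between spare0 and pocket3 below 0.012 m and angle between spare0's own z axis and vertical below 0.1 rad) or (height (world z) of spare0 below 0.01 m and angle between spare0's own z axis and vertical below 0.1 rad)) and ((distance between spare1 and pocket0 below 0.012 m and angle between spare1's own z axis and vertical below 0.1 rad) or (distance between spare1 and pocket1 below 0.012 m and angle between spare1's own z axis and vertical below 0.1 rad) or (distance between spare1 and pocket2 below 0.012 m and angle between spare1's own z axis and vertical below 0.1 rad) or (distance between spare1 and pocket3 below 0.012 m and angle between spare1's own z axis and vertical below 0.1 rad) or (height (world z) of spare1 below 0.01 m and angle between spare1's own z axis and vertical below 0.1 rad)) and ((distance between spare2 and pocket0 below 0.012 m and angle between spare2's own z axis and vertical below 0.1 rad) or (distance between spare2 and pocket1 below 0.012 m and angle between spare2's own z axis and vertical below 0.1 rad) or (distance between spare2 and pocket2 below 0.012 m and angle between spare2's own z axis and vertical below 0.1 rad) or (distance between spare2 and pocket3 below 0.012 m and angle between spare2's own z axis and vertical below 0.1 rad) or (height (world z) of spare2 below 0.01 m and angle between spare2's own z axis and vertical below 0.1 rad)) and ((distance between spare3 and pocket0 below 0.012 m and angle between spare3's own z axis and vertical below 0.1 rad) or (distance between spare3 and pocket1 below 0.012 m and angle between spare3's own z axis and vertical below 0.1 rad) or (distance between spare3 and pocket2 below 0.012 m and angle between spare3's own z axis and vertical below 0.1 rad) or (distance between spare3 and pocket3 below 0.012 m and angle between spare3's own z axis and vertical below 0.1 rad) or (height (world z) of spare3 below 0.01 m and angle between spare3's own z axis and vertical below 0.1 rad)) and linear speed of each of spare0, spare1, spare2, spare3 below 0.02 m/s); the robot touches nothing.
It fails at once if the mouse or the tape roll is moved more than 30 mm (distance of any of desk_mouse, desk_tape from where it was at the start of the episode above 0.03 m).
It fails at once if a charger already in the case is moved more than 30 mm (distance of any of stock0, stock1, stock2, stock3 from where it was at the start of the episode above 0.03 m).
Of stock0, stock1, stock2, stock3 only 1 to 2 are there at a start; the rules pass over those that are not, and their reading is None.
Of spare0, spare1, spare2, spare3 only 3 to 4 are there at a start; the rules pass over those that are not, and their reading is None.
At some moment in a run one of spare0, spare1, spare2, spare3 may be knocked a few centimetres aside while the robot is not near it.
Once in a run the grip may slacken for a moment while it holds something.
It also fails if it takes over 208 s, if anything falls off the work surface, if the arm or the gripper's body presses on something with over 40 N, if the wrist force passes 120 N, or if a joint passes its speed limit or range.

ROBOT

A 6-joint arm with a two-finger parallel gripper is mounted at the origin on a cart in front of the work surface, level with it; the furniture and walls round the work are solid. World frame = base frame: x ahead of the robot, y to its left, z up, the work surface at z = 0. Lengths are in mm, angles in rad, forces in N, time in s.
With the tool pointing down it reaches from about 400 to 925 mm from the base axis. Payload 12.5 kg.
Tool frame: the origin (TCP) lies at the very end of the fingers, on their centre line; the grasp point (between the pads) lies 19 mm behind it; z points along the fingers, y is the line along which they close (so a half turn about z gives the same grasp; the last joint's range is limited). The gripper opens to 95 mm and grips with 3 to 60 N. Pads are 20 mm wide; open, the fingers measure 119 mm over their backs; the gripper's body (75 mm by 180 mm) begins 59 mm behind the grasp point.
Start: joints at [-1.307, 0.491, 1.559, -0, 1.092, -0.106], TCP at [225.917, -582.759, 214.661] pointing down, gripper open.
Joint ranges: [-3.1, 3.1], [-0.84, 2.19], [0.05, 2.79], [-1.13, 4.28], [0.06, 2.93], [-2.69, 2.69]. Speed limits (rad/s): [2.22, 2.22, 2.79, 3.14, 3.14, 3.14].

INTERFACE

Orientations are given as [roll, pitch, yaw] about the fixed x, y, z axes, in that order (R = Rz(yaw) Ry(pitch) Rx(roll)).
In Python, from cell import env gives the robot as it stands.
- The arm moves only by the shell command python3 steer.py 'ROWS'. ROWS is a JSON list of rows, 1 to 5 of them, each written [[dx, dy, dz], turn, opening]: dx, dy, dz in units of 20 mm, then a turn about the tool's z in rad, then the opening from 0.0 (shut) to 1.0 (fully open); each row is the pose to reach, as a shift and turn from the pose commanded when the command began, along the tool's axes at that moment; what a row does not reach only later rows make up. A row lasts 1/12 s, in which the tool goes at most 41.7 mm and 0.125 rad, less where a joint would pass 70% of its speed; a pose out of reach is approached as far as the arm can. The fingers move at their own pace and stop on an object; the grip force is fixed at half the most. Time passes only in rows, so rows that do not move let the fingers close. It prints the time, the measured TCP pose, the force, the opening and the grip force at its end. Input that does not fit is refused with a message, and nothing moves.
- env.state(): the state, without advancing time (a new reading comes with each control period).
- env.read_camera(name): name is "scene" or "top"; returns (picture, depth): 480x640x3 uint8, red, green, blue; 480x640 float32, mm along the optical axis (not along the pixel's ray), 0 where there is no reading.
- env.camera_info(name): a dict with "vertical_fov" (degrees; the focal length in pixels is half the picture's height over the tangent of half this angle, whatever the lens; pixels are square), "cx", "cy" (the principal point, pixels), "origin" and "attitude" of the camera in the world. Camera axes: x right, y down, z forward; pixel columns grow to the right and rows downward; lengths in mm; the calibration is good to about 2 mm. A picture is of the moment at which its call begins. camera_info takes no time and is no camera call.
- env.job_done(): hands the job in; it is judged then, once.
The state is a dict: "t": time; "joints": joint angles; "qvel": joint speeds; "tau": joint torques, N m; "eef_pos": TCP position; "tcp_rot": TCP orientation; "ft_force": force on the tool from outside, world axes, zero at the start; "moment": the same for the moment, N m; "opening": opening from 0.0 (shut) to 1.0 (fully open); "grip_force": force on a finger pad.
Only numpy, scipy, OpenCV 4.12 (cv2) and the standard library are available. Lean on these libraries where they do the work, as an engineer would, in place of code of your own. Each camera call takes 0.05 s, during which the arm holds its last target. There are 200 camera calls.

## Working session

There is one attempt and no reset: what is moved stays moved. The work goes in short steps, Python scripts to look and compute and a shell command to move; the robot and the scene stay as the last step left them, time stands still between calls to the robot, and variables do not carry over. Pictures are saved under pics/ and viewed, at most 14 in all, crops included, and the job is handed in when it is done.

```bash
ls; mkdir -p pics; python3 - <<'E'
from cell import env
import cv2
print(env.state())
for n in("scene","top"):
    print(env.camera_info(n))
    p,d=env.read_camera(n)
    cv2.imwrite(f"pics/{n}0.png",p[:,:,::-1])
    import numpy as np; np.save(f"pics/{n}0.npy",d)
E
```

```text
cell.py
pics
steer.py
{'t': 0.0, 'joints': array([-1.30660263e+00,  4.91553696e-01,  1.55946096e+00,  3.08488620e-05,
        1.09169552e+00, -1.05619065e-01]), 'qvel': array([-0.00010155, -0.00071495,  0.0015803 , -0.00112931, -0.00066964,
       -0.00038815]), 'tau': array([ 2.54856677e-04, -6.12647367e+01, -2.58187151e+01,  6.92519965e-02,
        4.82321181e-02, -1.34558427e-04]), 'eef_pos': array([ 225.85249974, -582.49967643,  214.06142932]), 'tcp_rot': array([-3.14048425e+00, -1.45019133e-04,  3.69798441e-01]), 'ft_force': array([-0.33345277, -0.26845181, -0.22660256]), 'moment': array([ 0.01081057,  0.00104219, -0.00880237]), 'grip_force': 0.0, 'opening': 1.0016639505045148}
{'vertical_fov': 49.22161330757132, 'cx': 326.72867274636934, 'cy': 243.58939083414683, 'origin': array([  -2.00882865,  887.17051996, 1351.48645099]), 'attitude': array([-2.47170823,  0.0134878 , -2.58190287])}
{'vertical_fov': 45.61010018637809, 'cx': 311.76717595450293, 'cy': 237.12954142300202, 'origin': array([ 389.14208615,   64.09074896, 1571.97254143]), 'attitude': array([-3.0455624 , -0.01182616, -1.54747901])}
```
View pics/top0.png

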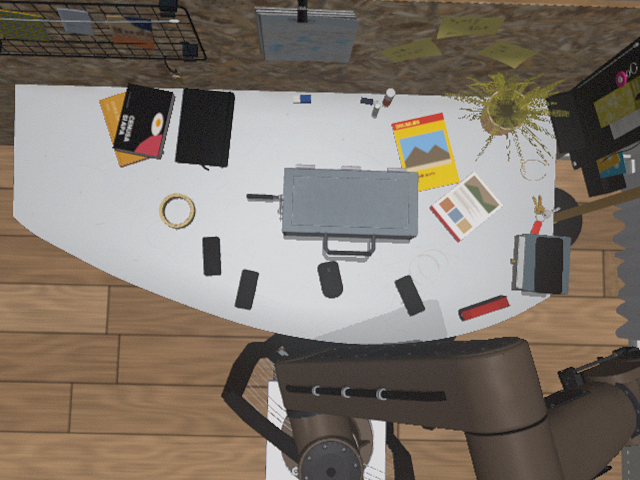

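View pics/scene0.png

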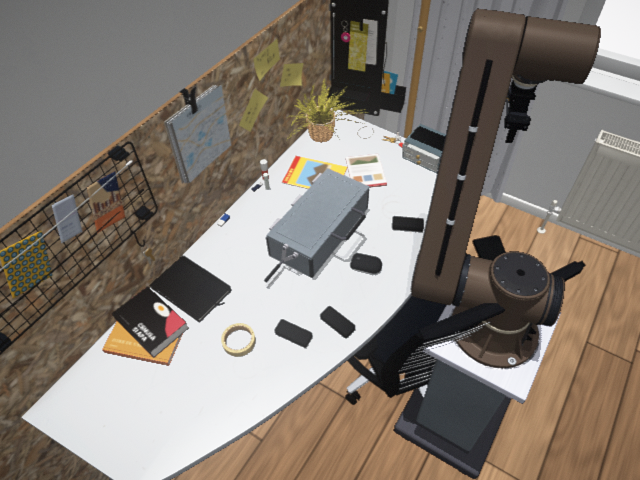

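Top view: case spans px (283–418, 168–238), handle bar near (350, 253), stay grip near (263, 198). The spares are at (211,256), (247,289) and (410,295), the mouse at (330,280) and the tape at (177,210). The scene view shows the same layout.

```bash
cat > h.py <<'E'
from cell import env
import numpy as np, cv2
from scipy.spatial.transform import Rotation as R
np.set_printoptions(precision=3,suppress=True)
def cam(n):
    i=env.camera_info(n); f=240/np.tan(np.radians(i["vertical_fov"]/2))
    return f,i["cx"],i["cy"],i["origin"],R.from_euler("xyz",i["attitude"]).as_matrix()
def plane(n,uv,z):
    f,cx,cy,o,A=cam(n); uv=np.atleast_2d(uv).astype(float)
    d=np.c_[(uv[:,0]-cx)/f,(uv[:,1]-cy)/f,np.ones(len(uv))]@A.T
    return o+d*((z-o[2])/d[:,2])[:,None]
def cloud(n,d):
    f,cx,cy,o,A=cam(n); v,u=np.mgrid[:480,:640]
    return np.stack([(u-cx)/f*d,(v-cy)/f*d,d],-1)@A.T+o
def shot(n,save=None):
    p,d=env.read_camera(n)
    if save: cv2.imwrite(f"pics/{save}.png",p[:,:,::-1])
    return p,d
def rect(P):  # centre, long, short, yaw of the long side, from xy points
    (c,(w,h),a)=cv2.minAreaRect(P[:,:2].astype(np.float32)); a=np.radians(a)
    if w<h: w,h,a=h,w,a+np.pi/2
    return np.array(c),w,h,(a+np.pi/2)%np.pi-np.pi/2
def dark(n,p,z=26,lim=90):
    """dark blobs on the desk: centre, size, yaw from rays onto plane z"""
    m=(p.max(2)<lim).astype(np.uint8); out=[]
    for c in cv2.findContours(m,cv2.RETR_EXTERNAL,cv2.CHAIN_APPROX_NONE)[0]:
        if 300<cv2.contourArea(c)<2500:
            q=c.reshape(-1,2); out.append((q.mean(0),)+rect(plane(n,q,z)))
    return out
def togo(pos,yaw=None):
    """shift in tool axes from present pose to world pos; turn about tool z to get tool yaw"""
    s=env.state(); M=R.from_euler("xyz",s["tcp_rot"]).as_matrix()
    y=s["tcp_rot"][2]
    print("t",s["t"],"at",s["eef_pos"],"rot",s["tcp_rot"],"j6",s["joints"][5],"go",M.T@(np.array(pos)-s["eef_pos"]),end=" ")
    if yaw is not None:
        t=-(yaw-y); print("turn",(t+np.pi/2)%np.pi-np.pi/2)
    else: print()
E
python3 - <<'E'
from h import *
for n in("top","scene"):
    p=cv2.imread(f"pics/{n}0.png")[:,:,::-1]; d=np.load(f"pics/{n}0.npy"); C=cloud(n,d)
    for b in dark(n,p):
        x,y=b[1]
        if 200<x<1000: 
            u,v=b[0].astype(int); print(n,*b,"z",C[v,u])
    # lid top: points at 100..125 high in case region
    m=(C[...,2]>95)&(C[...,2]<125)&(C[...,0]>450)&(C[...,0]<900)&(abs(C[...,1])<400)
    k,l,s,c=cv2.connectedComponentsWithStats(m.astype(np.uint8))
    for i in range(1,k):
        if s[i,4]>30: 
            P=C[l==i]; print(n,"high",s[i],rect(P),P[:,2].mean(),c[i])
E
```

```text
top [409.611 295.179] [ 387.917 -218.149] 102.91568756103516 45.439971923828125 0.4377457191681149 z [ 387.934 -216.292   29.184]
top [246.56 289.04] [393.32  221.293] 102.6063232421875 44.749969482421875 -0.18412802829087926 z [393.798 223.739  20.191]
top [330.097 278.559] [424.841  -3.547] 96.43450927734375 55.18424606323242 0.24127994798192742 z [428.528  -2.321  32.152]
top [547.877 265.704] [ 477.776 -594.835] 154.06956481933594 78.78141021728516 -0.06661404782031521 z [ 474.133 -564.506   92.092]
top [211.48  255.922] [481.313 319.637] 103.08306121826172 44.884464263916016 0.08397630184287008 z [482.957 320.255  29.875]
top high [ 277  165  141   92 9262] (array([603.343, -40.09 ]), 364.50146484375, 235.6354522705078, np.float64(1.5642556031576618)) 112.33113187526826 [349.571 202.999]
scene [293.43  333.174] [480.086 331.423] 106.26924133300781 49.17843246459961 0.0812393961577309 z [478.815 333.618  29.661]
scene [337.667 321.827] [391.807 234.234] 106.55303955078125 48.98262405395508 -0.18306556017399256 z [393.835 233.143  26.009]
scene [365.818 263.325] [423.715   8.595] 95.62130737304688 63.5638427734375 0.2746777357509864 z [426.054  12.335  29.439]
scene [407.79  223.765] [ 385.64  -204.848] 99.87743377685547 58.19969177246094 0.444852830590182 z [ 389.45  -206.365   25.837]
scene [327.051 244.435] [560.727  -6.998] 319.486083984375 99.37091827392578 1.3552307471000677 z [547.294  41.227  76.278]
scene high [ 265  168  104   93 4895] (array([607.379, -36.112]), 366.768798828125, 239.7000274658203, np.float64(-1.5682583324555308)) 111.9679489924005 [318.227 214.004]
```

```bash
python3 - <<'E'
from h import *
for n in("top","scene"):
    p=cv2.imread(f"pics/{n}0.png")[:,:,::-1].astype(int); d=np.load(f"pics/{n}0.npy"); C=cloud(n,d)
    # white desk pixels
    w=(p.min(2)>190)&(d>0)&(C[...,0]>300)&(C[...,0]<700)&(abs(C[...,1])<500)&(abs(C[...,2])<40)
    P=C[w]; A=np.c_[P[:,:2]-[500,0],np.ones(len(P))]; print(n,"desk z fit",np.linalg.lstsq(A,P[:,2],rcond=None)[0],P[:,2].std())
    g=(abs(C[...,2]-111)<7)&(C[...,0]>500)&(C[...,0]<720)&(C[...,1]>-230)&(C[...,1]<150)
    k,l,s,c=cv2.connectedComponentsWithStats(cv2.morphologyEx(g.astype(np.uint8),cv2.MORPH_OPEN,np.ones((11,11))))
    i=1+s[1:,4].argmax(); ct=cv2.findContours((l==i).astype(np.uint8),0,1)[0][0].reshape(-1,2)
    print("lid",rect(plane(n,ct,111)),C[l==i][:,2].mean())
    # tape by colour
    h=cv2.cvtColor(p.astype(np.uint8),cv2.COLOR_RGB2HSV)
    t=cv2.inRange(h,(15,60,120),(32,255,255))
    for c in cv2.findContours(t,0,1)[0]:
        if cv2.contourArea(c)>500: 
            P=plane(n,c.reshape(-1,2),25); print("yellow",rect(P))
E
```

```text
top desk z fit [ 0.003 -0.001  1.214] 3.7894649113531487
lid (array([600.707, 101.529]), 28.69023323059082, 28.425317764282227, np.float64(0.025628568726916878)) 112.22153639346506
yellow (array([ -42.063, -297.61 ]), 191.03578186035156, 96.78353881835938, np.float64(-1.5511990065051142))
yellow (array([-46.755, 505.417]), 694.469482421875, 118.87381744384766, np.float64(-1.5511991250990071))
yellow (array([ 72.558, 440.311]), 463.75860595703125, 123.76466369628906, np.float64(-1.5685321771961047))
yellow (array([ 203.908, -662.286]), 240.42076110839844, 121.0513916015625, np.float64(-1.5494758726202114))
yellow (array([ 331.445, -582.211]), 453.7920837402344, 124.94538879394531, np.float64(1.565727532292149))
yellow (array([331.591, 738.355]), 288.6184387207031, 125.1405258178711, np.float64(-1.5651161438468262))
yellow (array([ 459.371, -698.023]), 122.37826538085938, 90.37828063964844, np.float64(-0.020097678324336954))
yellow (array([603.336, 420.512]), 92.0035400390625, 91.94282531738281, np.float64(-0.7459508886989763))
yellow (array([ 772.079, -261.528]), 181.63343811035156, 1
[... 606 characters left out ...]
92.63571166992188, np.float64(-1.0177946215759555))
yellow (array([831.715, 579.893]), 198.33676147460938, 88.04348754882812, np.float64(0.3360665283545119))
yellow (array([ -0.575, -17.811]), 881.4949340820312, 460.5456237792969, np.float64(-1.5702331234251203))
yellow (array([1199.831, -421.703]), 290.51007080078125, 92.01593017578125, np.float64(-1.2023433627400397))
yellow (array([ 972.141, -559.619]), 433.14044189453125, 201.81753540039062, np.float64(-1.3052606904339341))
yellow (array([1374.964, -754.858]), 336.4144592285156, 122.63655090332031, np.float64(-1.279146098969267))
yellow (array([ 1046.223, -1020.827]), 310.4120788574219, 80.35572814941406, np.float64(-1.0654203641135194))
```

```bash
python3 - <<'E'
import cv2
p=cv2.imread("pics/top0.png")[155:275,235:435]; cv2.imwrite("pics/c1.png",cv2.resize(p,None,fx=4,fy=4,interpolation=cv2.INTER_CUBIC))
p=cv2.imread("pics/scene0.png")[160:290,255:405]; cv2.imwrite("pics/c2.png",cv2.resize(p,None,fx=4,fy=4,interpolation=cv2.INTER_CUBIC))
E
```

```text
(no output)
```

View pics/c1.png

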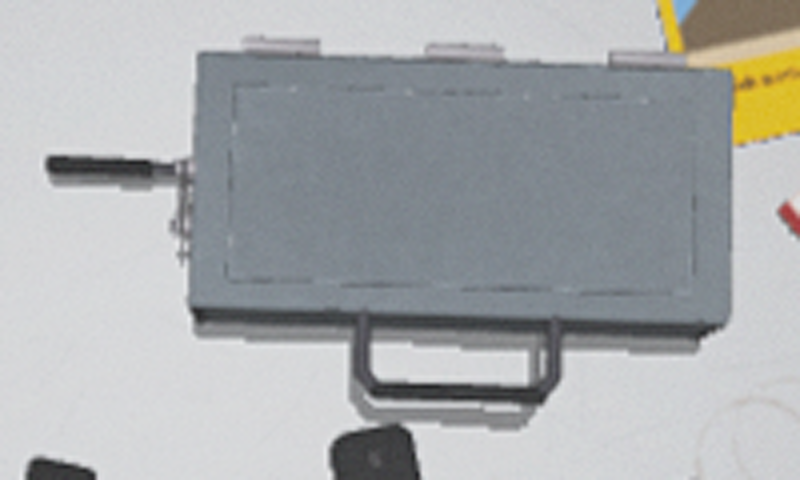

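View pics/c2.png

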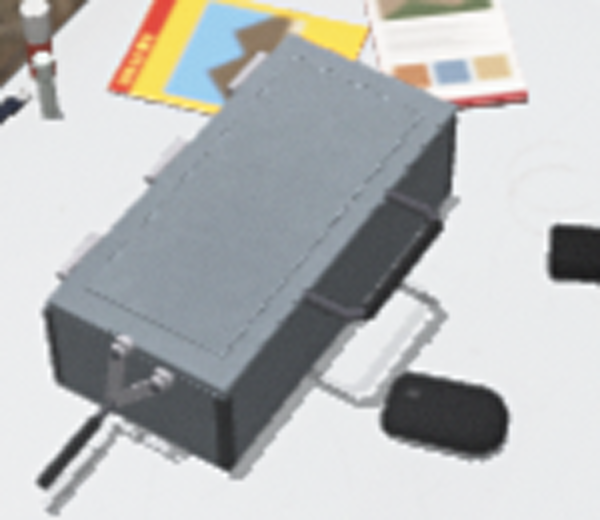

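Top crop: lid corners at (197,50), (732,70), (727,327), (190,308); handle bar (365,388)–(548,397); grip (48,163)–(150,168). Scene crop: lid corners (290,38), (457,110), (228,390), (45,308).

```bash
python3 - <<'E'
from h import *
f=lambda q,o:(np.array(q,float)+.5)/4-.5+o
T=plane("top",f([(197,50),(732,70),(727,327),(190,308)],[235,155]),111)
S=plane("scene",f([(45,308),(290,38),(457,110),(228,390)],[255,160]),111)
for n,Q in(("top",T),("scene",S)): print(n,Q[:,:2],"mean",Q.mean(0),[np.linalg.norm(Q[i]-Q[i-1]) for i in range(4)],"yaw",np.arctan2(*(Q[1]-Q[0])[:2]),np.arctan2(*(Q[2]-Q[3])[:2]))
print("bar",plane("top",f([(365,388),(548,397)],[235,155]),106), "grip",plane("top",f([(48,163),(150,168)],[235,155]),36))
print("bar scene",plane("scene",f([(370,305),(438,220)],[255,160]),106), "grip",plane("scene",f([(45,480),(105,410)],[255,160]),36))
E
```

```text
top [[ 711.332  126.888]
 [ 707.126 -221.725]
 [ 538.794 -219.421]
 [ 542.604  126.663]] mean [624.964 -46.899 111.   ] [np.float64(168.72857102440415), np.float64(348.6375380802962), np.float64(168.3471439552427), np.float64(346.10516563763133)] yaw -3.129527113390304 -3.1305860590534142
scene [[ 707.117  137.471]
 [ 704.386 -211.349]
 [ 541.409 -210.465]
 [ 544.887  130.027]] mean [624.45  -38.579 111.   ] [np.float64(162.40024879559834), np.float64(348.83026351111886), np.float64(162.97869419670857), np.float64(340.5092236510678)] yaw -3.133763399354363 -3.1313788922146633
bar [[ 494.132   12.859  106.   ]
 [ 491.172 -105.136  106.   ]] grip [[647.186 229.123  36.   ]
 [645.503 159.759  36.   ]]
bar scene [[ 498.696    1.812  106.   ]
 [ 497.112 -100.977  106.   ]] grip [[650.007 228.765  36.   ]
 [649.176 150.745  36.   ]]
```

```bash
python3 -c "
from h import *
togo([493,-47,200],np.pi/2-.012)"; python3 steer.py '[[[0, 0, 0], 0, 1]]'
```

```text
t 0.1 at [ 225.836 -582.525  214.108] rot [-3.141 -0.     0.37 ] j6 -0.10561412685963488 go [ 442.658 -402.746   14.573] turn -1.1889926952098384
t: 0.18
eef_pos: [225.9, -582.6, 214.3]
tcp_rot: [-3.141, -0.0, 0.37]
ft_force: [0.1, 1.0, -0.1]
opening: 0.999
grip_force: 0.0
```

The rows are not in the units I measure in: shifts go in units of 20 mm. I convert before sending: 150 mm is 7.5, -136 mm is -6.8.

```bash
python3 steer.py '[[[7.5, -6.8, 0], 0, 0.4], [[7.5, -6.8, 0], 0, 0.4], [[7.5, -6.8, 0], 0, 0.4], [[7.5, -6.8, 0], 0, 0.4], [[7.5, -6.8, 0], 0, 0.4]]'; python3 steer.py '[[[7.5, -6.8, 0], -0.6, 0.4], [[7.5, -6.8, 0], -0.6, 0.4], [[7.5, -6.8, 0], -0.6, 0.4], [[7.5, -6.8, 0], -0.6, 0.4], [[7.5, -6.8, 0], -0.6, 0.4]]'; python3 -c "
from h import *
togo([493,-47,200],np.pi/2-.012)"
```

```text
t: 0.6
eef_pos: [317.1, -399.4, 214.6]
tcp_rot: [-3.141, -0.0, 0.37]
ft_force: [-0.1, 0.3, 0.1]
opening: 0.708
grip_force: 0.0
t: 1.02
eef_pos: [407.8, -218.4, 214.7]
tcp_rot: [3.141, -0.0, 0.977]
ft_force: [0.6, -1.6, 0.2]
opening: 0.41
grip_force: 0.0
t 1.0167 at [ 407.833 -218.385  214.734] rot [ 3.141 -0.     0.977] j6 -0.040407319726762835 go [189.687 -25.396  14.746] turn -0.5822705258660077
```

To row units: 190 mm is 9.5, -25 mm is -1.25.

```bash
python3 steer.py '[[[9.5, -1.25, 0.75], -0.58, 0.4], [[9.5, -1.25, 0.75], -0.58, 0.4], [[9.5, -1.25, 0.75], -0.58, 0.4], [[9.5, -1.25, 0.75], -0.58, 0.4], [[9.5, -1.25, 0.75], -0.58, 0.4]]'; python3 steer.py '[[[0, 0, 0], 0, 0.4], [[0, 0, 0], 0, 0.4]]'; python3 - <<'E'
from h import *
togo([493,-47,200],np.pi/2-.012)
for n in("top","scene"):
    p,d=shot(n,n+"1"); np.save(f"pics/{n}1.npy",d)
    s=env.state(); f,cx,cy,o,A=cam(n); q=A.T@(s["eef_pos"]-o); print(n,q[:2]/q[2]*f+[cx,cy])
a=cv2.imread("pics/top1.png")[180:300,290:410]; b=cv2.imread("pics/scene1.png")[140:280,300:420]
cv2.imwrite("pics/c3.png",np.hstack([cv2.resize(x,(400,int(x.shape[0]*400/120)),interpolation=cv2.INTER_CUBIC)[:400] for x in(a,b)]))
E
```

```text
t: 1.43
eef_pos: [495.1, -46.7, 199.4]
tcp_rot: [3.141, -0.0, 1.558]
ft_force: [-1.0, -1.0, 0.3]
opening: 0.403
grip_force: 0.0
t: 1.6
eef_pos: [494.3, -48.8, 199.3]
tcp_rot: [-3.141, 0.0, 1.552]
ft_force: [-0.7, 0.2, -0.2]
opening: 0.399
grip_force: 0.0
t 1.6 at [494.27  -48.759 199.294] rot [-3.141  0.     1.552] j6 -0.21232386043768087 go [ 1.735 -1.304 -0.705] turn -0.006849801640690378
top [353.196 249.584]
scene [358.01  205.066]
```

View pics/c3.png

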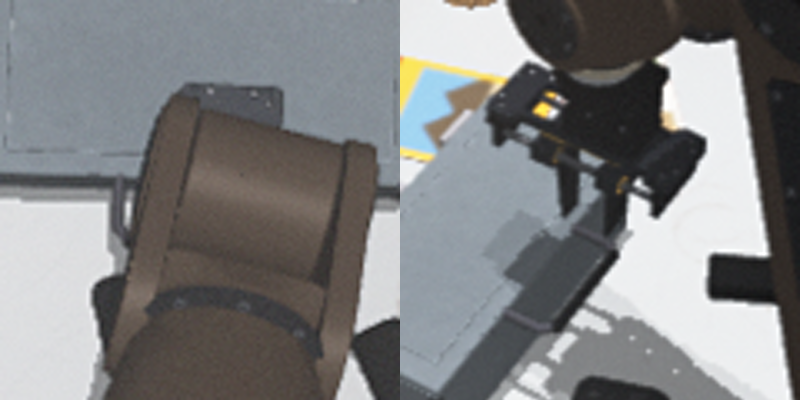

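Scene crop: fingertips at about (570,217) and (612,235), straddling the handle bar. That agrees with the projected TCP to within about 3 px. Descending onto the bar.

To row units: 112 mm is 5.6, 90 mm is 4.5.

```bash
python3 steer.py '[[[0.05, -0.05, 3], 0, 0.4], [[0.05, -0.05, 4.5], 0, 0.4], [[0.05, -0.05, 5.6], 0, 0.4], [[0.05, -0.05, 5.6], 0, 0.4]]'; python3 steer.py '[[[0, 0, 0], 0, 0], [[0, 0, 0], 0, 0], [[0, 0, 0], 0, 0], [[0, 0, 0], 0, 0], [[0, 0, 0], 0, 0]]'
```

```text
t: 2.03
eef_pos: [490.5, -49.7, 83.6]
tcp_rot: [-3.134, -0.001, 1.547]
ft_force: [-0.5, 0.0, -0.5]
opening: 0.402
grip_force: 0.0
t: 2.45
eef_pos: [493.0, -49.0, 88.9]
tcp_rot: [3.141, 0.001, 1.55]
ft_force: [1.0, -4.6, 12.8]
opening: 0.116
grip_force: 30.0
```

To row units: -120 mm is -6, -75 mm is -3.75.

```bash
python3 steer.py '[[[0, 0.1, -1.3], 0, 0], [[0, 0.35, -2.55], 0, 0], [[0, 0.75, -3.75], 0, 0], [[0, 1.3, -4.95], 0, 0], [[0, 2, -6], 0, 0]]'
```

```text
t: 2.87
eef_pos: [531.5, -49.5, 209.6]
tcp_rot: [-3.139, 0.0, 1.55]
ft_force: [-3.6, -1.4, -3.4]
opening: 0.116
grip_force: 30.0
```

To row units: 101 mm is 5.05, -77 mm is -3.85.

```bash
python3 steer.py '[[[0, 0.8, -1], 0, 0], [[0, 1.75, -1.9], 0, 0], [[0, 2.75, -2.65], 0, 0], [[0, 3.9, -3.3], 0, 0], [[0.05, 5.05, -3.85], 0, 0]]'
```

```text
t: 3.28
eef_pos: [633.5, -50.9, 288.6]
tcp_rot: [3.141, 0.001, 1.55]
ft_force: [-5.2, -6.0, 1.3]
opening: 0.12
grip_force: 30.0
```

```bash
python3 steer.py '[[[0.05, 1, -0.3], 0, 0], [[0.05, 1.6, -0.45], 0, 0], [[0.05, 2.1, -0.5], 0, 0], [[0.05, 2.6, -0.6], 0, 0], [[0.05, 3.05, -0.6], 0, 0]]';python3 steer.py '[[[0, 0, 0], 0, 0], [[0, 0, 0], 0, 0]]'; python3 - <<'E'
from h import *
shot("scene","scene2"); shot("top","top2"); togo([0,0,0])
a=cv2.imread("pics/top2.png")[120:320,170:470]; b=cv2.imread("pics/scene2.png")[100:300,240:440]
cv2.imwrite("pics/c4.png",np.hstack([cv2.resize(a,(480,320),interpolation=cv2.INTER_CUBIC),cv2.resize(b,(320,320))]))
E
```

```text
t: 3.7
eef_pos: [695.5, -51.5, 300.0]
tcp_rot: [3.138, 0.001, 1.55]
ft_force: [-4.2, -1.6, 15.4]
opening: 0.116
grip_force: 30.0
t: 3.87
eef_pos: [696.1, -51.5, 299.9]
tcp_rot: [3.136, 0.002, 1.55]
ft_force: [-0.3, -1.6, 11.1]
opening: 0.116
grip_force: 30.0
t 3.9667 at [695.785 -51.5   299.869] rot [3.136 0.002 1.55 ] j6 -0.14716039521790344 go [  37.473 -698.28   296.126]
```

View pics/c4.png

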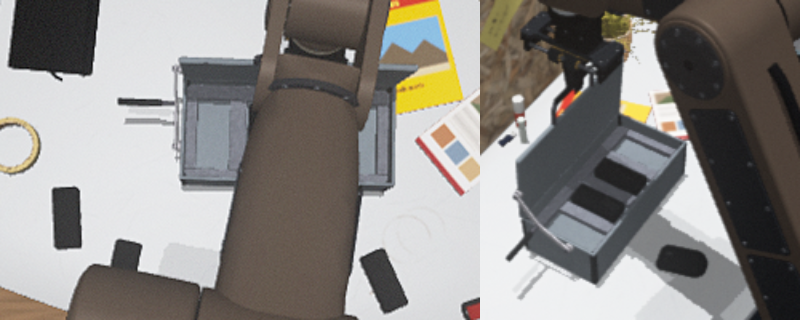

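Scene view: pockets 1 and 2 hold chargers and pockets 0 and 3 are empty. The lid is nearly upright and the stay is not yet locked. Letting go and moving up.

To row units: -60 mm is -3, -40 mm is -2.

```bash
python3 steer.py '[[[0, 0, 0], 0, 0.4], [[0, 0, 0], 0, 0.4], [[0, 0, 0], 0, 0.4], [[0, 0, 0], 0, 0.4]]';python3 steer.py '[[[0, 0, -2], 0, 0.4], [[0, 0, -3], 0, 0.4], [[0, 0, -3], 0, 0.4], [[0, 0, -3], 0, 0.4]]'; python3 - <<'E'
from h import *
togo([0,0,0])
p,d=shot("top","top3"); q,e=shot("scene","scene3")
# grip: dark blob left of case in top
m=(p.max(2)<80).astype(np.uint8); m[:, :235]=0; m[:,290:]=0; m[:165]=0; m[205:]=0
ys,xs=np.nonzero(m); print("top grip px",xs.min(),xs.max(),ys.min(),ys.max())
f,cx,cy,o,A=cam("top")
uv=np.c_[xs,ys]
for z in range(50,160,10):
    P=plane("top",[np.median(xs),np.median(ys)],z)[0]; foot=np.array([600,90]); print(z,P,np.hypot(P[0]-600,z-90))
m=(q.max(2)<60).astype(np.uint8); m[:230]=0; m[310:]=0; m[:,:240]=0; m[:,300:]=0
k,l,s,c=cv2.connectedComponentsWithStats(m); print(s[1:],c[1:])
E
```

```text
t: 4.3
eef_pos: [694.9, -51.0, 296.7]
tcp_rot: [-3.141, -0.0, 1.55]
ft_force: [-0.2, 0.1, 0.0]
opening: 0.336
grip_force: 0.0
t: 4.63
eef_pos: [695.3, -51.0, 357.5]
tcp_rot: [3.14, 0.0, 1.55]
ft_force: [0.5, -0.5, 0.2]
opening: 0.397
grip_force: 0.0
t 4.6333 at [695.253 -51.025 357.513] rot [3.14 0.   1.55] j6 -0.14700094871808883 go [  36.587 -696.81   356.247] 
top grip px 244 289 165 185
50 [679.681 187.319  50.   ] 89.15785498173851
60 [677.772 186.509  60.   ] 83.35795842825338
70 [675.863 185.7    70.   ] 78.45548839844372
80 [673.954 184.89   80.   ] 74.62751760899249
90 [672.046 184.08   90.   ] 72.04552315899173
100 [670.137 183.271 100.   ] 70.8458659919927
110 [668.228 182.461 110.   ] 71.09855376298553
120 [666.319 181.651 120.   ] 72.78846243980665
130 [664.41  180.842 130.   ] 75.8195520934036
140 [662.501 180.032 140.   ] 80.03959640745168
150 [660.592 179.222 150.   ] 85.27225694574629
[[267 239   1   2   2]
 [258 244  14  18  39]] [[267.    239.5  ]
 [265.641 252.333]]
```

```bash
python3 - <<'E'
from h import *
p=cv2.imread("pics/top3.png"); q=cv2.imread("pics/scene3.png")
m=(p.max(2)<80).astype(np.uint8); m[:, :240]=0; m[:,275:]=0; m[:172]=0; m[192:]=0
ys,xs=np.nonzero(m); a=np.array([[x,ys[xs==x].mean()] for x in sorted(set(xs))]); ft=np.polyfit(a[:,0],a[:,1],1); print(xs.min(),xs.max(),ft, ys.min(),ys.max())
m=(q.max(2)<70).astype(np.uint8); m[:238]=0; m[265:]=0; m[:,:250]=0; m[:,280:]=0
Y,X=np.nonzero(m); b=np.array([[X[Y==y].mean(),y] for y in sorted(set(Y))]); print(b[0],b[-1])
for z in(85,90,95,100,105,110,115,120):
    t=plane("top",[[250,np.polyval(ft,250)],[265,np.polyval(ft,265)]],z); s=plane("scene",b[[-2,2]],z)
    print(z,t[:,:2].ravel(),s[:,:2].ravel())
E
```

```text
244 271 [  0.037 173.931] 182 185
[267. 238.] [258. 261.]
85 [672.016 216.095 671.562 176.528] [685.851 206.187 710.98  130.877]
90 [671.065 215.583 670.613 176.15 ] [683.136 208.875 708.165 133.863]
95 [670.114 215.072 669.663 175.772] [680.42  211.564 705.351 136.849]
100 [669.163 214.561 668.714 175.394] [677.704 214.252 702.536 139.834]
105 [668.211 214.05  667.764 175.016] [674.989 216.941 699.721 142.82 ]
110 [667.26  213.539 666.814 174.637] [672.273 219.629 696.906 145.806]
115 [666.309 213.028 665.865 174.259] [669.557 222.318 694.091 148.792]
120 [665.358 212.517 664.915 173.881] [666.842 225.006 691.276 151.777]
```

```bash
python3 steer.py '[[[8.5, -1.4, 0], 0, 0.4], [[8.5, -1.4, 0], 0, 0.4], [[8.5, -1.4, 0], 0, 0.4], [[8.5, -1.4, 0], 0, 0.4], [[8.5, -1.4, 0], 0, 0.4]]'; python3 -c "
from h import *
togo([667,200,200],np.pi/2-.012)"
```

```text
t: 5.15
eef_pos: [669.2, 125.2, 355.3]
tcp_rot: [-3.139, -0.001, 1.554]
ft_force: [-0.6, -0.4, 0.4]
opening: 0.403
grip_force: 0.0
t 5.15 at [669.165 125.234 355.343] rot [-3.139 -0.001  1.554] j6 0.10394603452251872 go [ 74.542  -3.03  155.436] turn -0.004599494568978013
```

To row units: 160 mm is 8, 120 mm is 6.

```bash
python3 steer.py '[[[3.75, -0.05, 0], 0, 0.4], [[3.75, -0.05, 2], 0, 0.4], [[3.75, -0.05, 6], 0, 0.4], [[3.75, -0.05, 8], 0, 0.4], [[3.75, -0.05, 8], 0, 0.4]]'; python3 steer.py '[[[0, 0, 2], 0, 0.4], [[0, 0, 3.75], 0, 0.4], [[0, 0, 4.9], 0, 0.4], [[0, 0, 4.9], 0, 0.4]]';python3 -c "
from h import *
togo([667,200,94],np.pi/2-.012)"
```

```text
t: 5.57
eef_pos: [670.4, 194.7, 196.9]
tcp_rot: [-3.14, 0.0, 1.551]
ft_force: [2.2, 0.3, -0.2]
opening: 0.403
grip_force: 0.0
t: 5.9
eef_pos: [668.3, 193.4, 95.1]
tcp_rot: [-3.132, 0.002, 1.55]
ft_force: [-0.1, -0.4, -0.1]
opening: 0.4
grip_force: 0.0
t 5.9 at [668.35  193.4    95.139] rot [-3.132  0.002  1.55 ] j6 0.20810088581524616 go [ 6.573 -1.477  1.139] turn -0.009109264848332632
```

To row units: 6 mm is 0.3.

```bash
python3 steer.py '[[[0.3, 0, 0], 0, 0], [[0.3, 0, 0], 0, 0], [[0.3, 0, 0], 0, 0], [[0.3, 0, 0], 0, 0], [[0.3, 0, 0], 0, 0]]'; python3 -c "
from h import *
s=env.state(); print(s['ft_force'],s['moment'],s['eef_pos'])
p,d=shot('scene','scene4')
cv2.imwrite('pics/c5.png',cv2.resize(cv2.imread('pics/scene4.png')[160:320,200:400],(800,600)))"
```

```text
t: 6.32
eef_pos: [666.4, 201.0, 101.1]
tcp_rot: [-3.13, 0.001, 1.55]
ft_force: [-20.0, 3.6, -3.9]
opening: 0.118
grip_force: 30.0
[-19.955   3.607  -3.894] [0.572 3.055 0.061] [666.438 200.986 101.108]
```

View pics/c5.png

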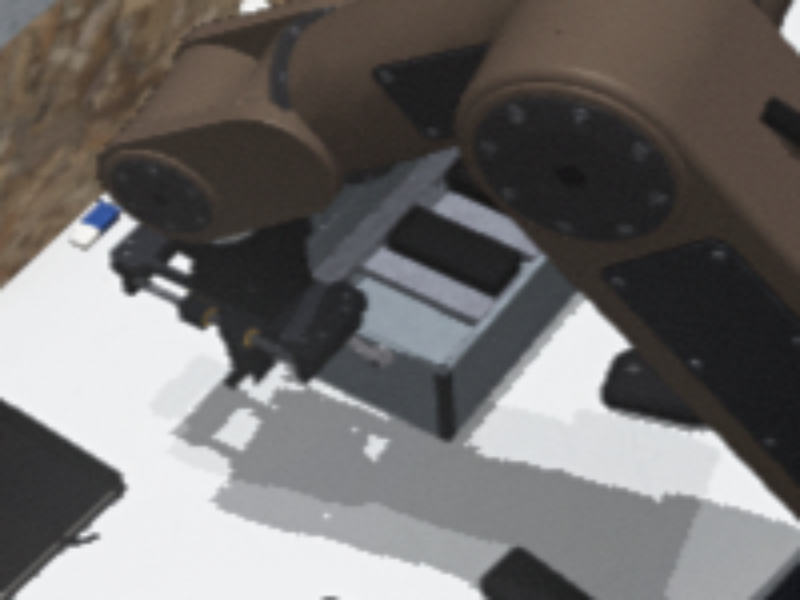

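The crop shows the gripper closed around the stay grip beside the case; opening 0.118 matches the 12 mm bar. Pulling the knee along its arc.

The rows are not in the units I measure in: shifts go in units of 20 mm. I convert before sending: -22 mm is -1.1, -20 mm is -1.

```bash
python3 steer.py '[[[0, -0.2, -0.25], 0, 0], [[0, -0.35, -0.55], 0, 0], [[0, -0.55, -0.8], 0, 0], [[0, -0.75, -1], 0, 0], [[0, -0.85, -1.1], 0, 0]]';  python3 steer.py '[[[0, 0, 0], 0, 0], [[0, 0, 0], 0, 0]]'
```

```text
t: 6.78
eef_pos: [652.4, 201.1, 124.2]
tcp_rot: [-3.138, 0.0, 1.55]
ft_force: [-5.3, 2.6, -9.0]
opening: 0.117
grip_force: 30.0
t: 6.95
eef_pos: [652.5, 201.2, 124.2]
tcp_rot: [-3.138, -0.0, 1.55]
ft_force: [-6.4, 2.5, -6.9]
opening: 0.116
grip_force: 30.0
```

```bash
python3 steer.py '[[[0, -0.15, -0.1], 0, 0], [[0, -0.3, -0.2], 0, 0], [[0, -0.3, -0.2], 0, 0], [[0, -0.3, -0.2], 0, 0]]'
```

```text
t: 7.28
eef_pos: [650.0, 200.9, 127.3]
tcp_rot: [3.138, -0.001, 1.55]
ft_force: [11.7, 4.1, -22.9]
opening: 0.119
grip_force: 29.9
```

To row units: 3 mm is 0.15, 2 mm is 0.1.

```bash
python3 steer.py '[[[0, 0.15, 0.1], 0, 0], [[0, 0.15, 0.1], 0, 0.4], [[0, 0.15, 0.1], 0, 0.4], [[0, 0.15, 0.1], 0, 0.4], [[0, 0.15, 0.1], 0, 0.4]]'; python3 steer.py '[[[0, 0, -2], 0, 0.4], [[0, 0, -4], 0, 0.4], [[1, 0, -6], 0, 0.4], [[3, 0, -7], 0, 0.4], [[4.5, 0, -7.5], 0, 0.9]]'; python3 - <<'E'
from h import *
togo([0,0,0])
p,d=shot("top","top5"); q,e=shot("scene","scene5")
a=cv2.imread("pics/top5.png")[150:330,180:460]; b=cv2.imread("pics/scene5.png")[150:290,240:400]
cv2.imwrite("pics/c6.png",np.hstack([cv2.resize(a,(440,283),interpolation=cv2.INTER_CUBIC),cv2.resize(b,(323,283),interpolation=cv2.INTER_CUBIC)]))
m=(p.max(2)<80).astype(np.uint8); m[:, :240]=0; m[:,272:]=0; m[:165]=0; m[210:]=0
ys,xs=np.nonzero(m); print(xs.min(),xs.max(),np.median(ys),plane("top",[255,np.median(ys)],140))
for n,x in(("top",p),("scene",q)):
    for b in dark(n,x):
        if 200<b[1][0]<800: print(n,*b)
E
```

```text
t: 7.7
eef_pos: [651.9, 200.7, 127.1]
tcp_rot: [3.139, -0.0, 1.55]
ft_force: [0.3, -0.4, -0.4]
opening: 0.339
grip_force: 0.0
t: 8.12
eef_pos: [654.1, 291.2, 280.9]
tcp_rot: [3.136, -0.002, 1.548]
ft_force: [0.0, 0.6, -0.2]
opening: 0.432
grip_force: 0.0
t 8.1167 at [654.11  291.172 280.899] rot [ 3.136 -0.002  1.548] j6 0.34983753811348467 go [-306.722 -648.891  276.418] 
243 270 187.0 [[651.754 197.456 140.   ]]
top [409.574 295.34 ] [ 387.984 -217.891] 102.70173645019531 44.38325119018555 0.43163363130832844
top [330.022 278.739] [424.793  -3.294] 95.29610443115234 54.66828918457031 0.24127996462668433
top [548.006 265.503] [ 478.33  -595.799] 151.81724548339844 76.66889190673828 -0.056787782346249926
top [568.868 227.956] [ 579.164 -650.624] 84.0697021484375 74.35045623779297 -0.022132999187430613
top [562.518 201.916] [ 654.544 -648.804] 70.02420806884766 65.33584594726562 -0.058897804877919846
top [365.658 204.874] [632.035 -95.74 ] 113.97040557861328 46.70402526855469 0.012849630544848223
top [333.22  201.924] [633.894  -6.634] 116.34773254394531 43.86934280395508 0.0184034979939105
scene [293.207 332.805] [480.945 330.878] 107.95172882080078 50.311279296875 0.08496103062306215
scene [337.662 321.519] [392.785 233.299] 108.92957305908203 51.412696838378906 -0.18315091448692922
scene [365.857 263.364] [423.409   7.869] 94.73751068115234 63.49320983886719 0.2496720679194715
```

View pics/c6.png

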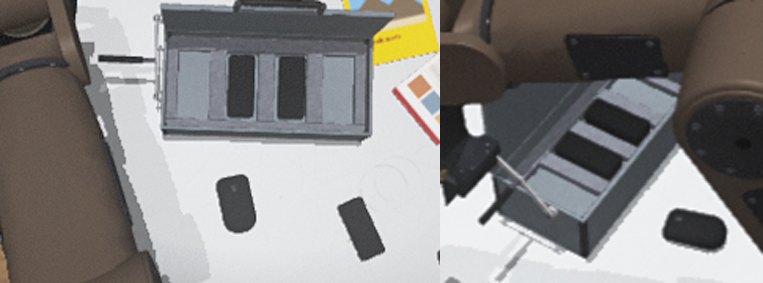

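Crop: stay links look straight with the grip at its locked spot (x≈652), two chargers sit in the middle pockets, and pockets 0 and 3 (outer) are empty. Next I'll compute pocket positions and the first pick.

```bash
python3 - <<'E'
from h import *
p=cv2.imread("pics/top5.png")[:,:,::-1]
D=[b for b in dark("top",p,81) if 560<b[1][0]<700 and abs(b[1][1])<200]
for b in D: print(b)
m=(D[0][1]+D[1][1])/2; print("own(-4,0):",m,"gap",np.linalg.norm(D[0][1]-D[1][1]))
c=R.from_euler("z",-.012).as_matrix()
O=np.array([628.5,-47,0]); print("stocks case model",[(O+c@[-4,y,81])[:2] for y in(-41,41)],"pockets",[(O+c@[-4,y,55])[:2] for y in(-123,123)])
L=np.array([np.cos(-.184),np.sin(-.184)])
togo([*(np.array([393,222])-15*L),200],np.pi-.184)
E
```

```text
(array([365.658, 204.874]), array([623.394, -90.054]), 109.9157485961914, 45.04248809814453, np.float64(0.012851221159421167))
(array([333.22 , 201.924]), array([625.186,  -4.118]), 112.20854187011719, 42.30863952636719, np.float64(0.018403520880451163))
own(-4,0): [624.29  -47.086] gap 85.95408835286399
stocks case model [array([624.008, -87.949]), array([624.992,  -5.955])] pockets [array([ 623.024, -169.943]), array([625.976,  76.039])]
t 8.2167 at [653.333 295.129 279.364] rot [ 3.136 -0.003  1.553] j6 0.3493394455057551 go [ -75.406 -274.232   77.669] turn -1.4043114292802845
```

```bash
python3 steer.py '[[[-3.75, -13.7, 2.5], -1.4, 0.9], [[-3.75, -13.7, 2.5], -1.4, 0.9], [[-3.75, -13.7, 2.5], -1.4, 0.9], [[-3.75, -13.7, 2.5], -1.4, 0.9], [[-3.75, -13.7, 2.5], -1.4, 0.9]]'; python3 -c "
from h import *
togo([378,225,150],np.pi-.184)"
```

```text
t: 8.63
eef_pos: [452.2, 239.6, 239.4]
tcp_rot: [3.141, 0.0, 2.181]
ft_force: [0.7, 1.4, -0.1]
opening: 0.846
grip_force: 0.0
t 8.6333 at [452.176 239.609 239.436] rot [3.141 0.    2.181] j6 -0.2513744294056756 go [ 30.552 -69.207  89.393] turn -0.7768933023139688
```

```bash
python3 steer.py '[[[1.5, -3.5, 3], -0.78, 0.9], [[1.5, -3.5, 3], -0.78, 0.9], [[1.5, -3.5, 3], -0.78, 0.9], [[1.5, -3.5, 3], -0.78, 0.9], [[1.5, -3.5, 3], -0.78, 0.9]]';python3 steer.py '[[[0, 0, 0], -0.15, 0.9], [[0, 0, 0], -0.15, 0.9]]'; python3 - <<'E'
from h import *
p,d=shot("scene","scene6")
for b in dark("scene",p):
    if 200<b[1][0]<800: print(*b)
p,d=shot("top","top6")
for b in dark("top",p):
    if 200<b[1][0]<800: print(*b)
L=np.array([np.cos(-.184),np.sin(-.184)])
togo([*(np.array([393,222.5])-15*L),16],np.pi-.184)
E
```

```text
t: 9.05
eef_pos: [378.8, 225.1, 179.7]
tcp_rot: [-3.141, 0.0, 2.806]
ft_force: [1.3, -0.3, 1.1]
opening: 0.899
grip_force: 0.0
t: 9.22
eef_pos: [379.7, 225.2, 180.0]
tcp_rot: [3.141, 0.001, 2.957]
ft_force: [0.1, 0.5, -0.7]
opening: 0.901
grip_force: 0.0
[293.43  333.163] [479.94  332.022] 106.3068618774414 48.40055847167969 0.09416585577913583
[337.896 321.883] [391.711 233.506] 106.74075317382812 51.39653396606445 -0.18314971606443908
[409.589 295.168] [ 387.933 -217.874] 102.90428161621094 44.79158401489258 0.4254403836143217
[330.086 278.548] [424.982  -3.145] 95.77757263183594 54.9267463684082 0.2334196946035858
[547.789 265.839] [ 477.954 -595.568] 153.62940979003906 78.73365783691406 -0.07658332504491838
[568.891 228.054] [ 579.1   -650.622] 84.19730377197266 74.35045623779297 -0.022132999187430613
[562.378 201.951] [ 654.544 -648.804] 70.02420806884766 65.33584594726562 -0.058897804877919846
[364.69  201.457] [633.366 -93.588] 116.24689483642578 52.28960037231445 0.024710676967707457
[334.295 199.705] [635.451 -14.191] 120.82251739501953 63.1732292175293 -0.018344119904575074
t 9.3167 at [379.696 225.27  179.918] rot [3.141 0.001 2.95 ] j6 -0.9928500385218769 go [  1.528  -0.32  163.917] turn -0.007860019984604172
```

To row units: 5 mm is 0.25, 150 mm is 7.5.

```bash
python3 steer.py '[[[0.25, 0, 2], 0, 0.9], [[0.25, 0, 4], 0, 0.9], [[0.25, 0, 6], 0, 0.9], [[0.25, 0, 7.5], 0, 0.9], [[0.25, 0, 7.5], 0, 0.9]]'; python3 steer.py '[[[0, 0, 0.65], 0, 0.9], [[0, 0, 0.65], 0, 0.9], [[0, 0, 0.65], 0, 0.9]]'
```

```text
t: 9.73
eef_pos: [372.9, 225.5, 25.7]
tcp_rot: [-3.137, -0.006, 2.948]
ft_force: [0.3, -0.3, -0.7]
opening: 0.899
grip_force: 0.0
t: 9.98
eef_pos: [375.1, 226.6, 17.8]
tcp_rot: [3.141, 0.001, 2.949]
ft_force: [-0.2, 0.5, 0.4]
opening: 0.903
grip_force: 0.0
```

```bash
python3 steer.py '[[[0, 0, 0.1], 0, 0.9], [[0, 0, 0.1], 0, 0], [[0, 0, 0.1], 0, 0], [[0, 0, 0.1], 0, 0], [[0, 0, 0.1], 0, 0]]'; python3 steer.py '[[[0, 0, 0], 0, 0], [[0, 0, 0], 0, 0], [[0, 0, 0], 0, 0]]'
```

```text
t: 10.4
eef_pos: [374.9, 226.7, 15.1]
tcp_rot: [3.141, 0.001, 2.95]
ft_force: [-1.3, -0.8, 0.7]
opening: 0.677
grip_force: 0.0
t: 10.65
eef_pos: [374.8, 226.7, 14.7]
tcp_rot: [3.142, 0.0, 2.95]
ft_force: [-0.5, -0.7, 1.8]
opening: 0.469
grip_force: 29.9
```

```bash
python3 -c "
from h import *
p,d=shot('scene','scene7')
for b in dark('scene',p):
    if 200<b[1][0]<800: print(*b)
togo([625,76,200])"
```

```text
[293.43  333.163] [480.062 331.436] 106.28045654296875 49.02326965332031 0.08451458495582398
[313.875 226.488] [648.582 -31.815] 119.69931030273438 55.79714584350586 -0.017542242100351935
[326.759 209.81 ] [ 648.1   -118.339] 119.92407989501953 59.80025863647461 -0.010258895993148442
t 10.7 at [374.869 226.637  14.703] rot [3.142 0.    2.95 ] j6 -0.9859163929418244 go [-274.305 -100.158 -185.249]
```

```bash
python3 steer.py '[[[0, 0, -1.5], 0, 0], [[0, 0, -3.5], 0, 0], [[0, 0, -5.5], 0, 0], [[0, 0, -7.5], 0, 0], [[0, 0, -7.5], 0, 0]]'; python3 -c "
from h import *
togo([607.4,76,180],np.pi-.012)"
```

```text
t: 11.12
eef_pos: [376.7, 227.5, 170.5]
tcp_rot: [3.137, 0.008, 2.95]
ft_force: [0.3, -0.4, -1.1]
opening: 0.47
grip_force: 29.9
t 11.1167 at [376.717 227.534 170.499] rot [3.137 0.008 2.95 ] j6 -0.98606287300186 go [-255.381 -104.8     -8.053] turn -0.17957058484604405
```

To row units: -52 mm is -2.6, -50 mm is -2.5.

```bash
python3 steer.py '[[[-1.25, -0.5, -0.25], -0.03, 0], [[-2.5, -1, -0.4], -0.07, 0], [[-3.75, -1.55, -0.4], -0.11, 0], [[-5.1, -2.1, -0.4], -0.15, 0], [[-6.4, -2.6, -0.4], -0.18, 0]]'; python3 steer.py '[[[-1.25, 0, 0], 0, 0], [[-2.5, 0, 0], 0, 0], [[-2.5, 0, 0], 0, 0]]'; python3 -c "
from h import *
togo([607.4,76,180],np.pi-.012)"
```

```text
t: 11.53
eef_pos: [491.3, 150.1, 172.0]
tcp_rot: [-3.141, -0.001, 3.132]
ft_force: [-0.0, 1.0, -1.9]
opening: 0.469
grip_force: 29.9
t: 11.78
eef_pos: [544.0, 149.9, 171.6]
tcp_rot: [-3.142, 0.001, 3.128]
ft_force: [-1.3, -0.2, -3.0]
opening: 0.473
grip_force: 29.9
t 11.7833 at [543.985 149.894 171.587] rot [-3.142  0.001  3.128] j6 -1.4054009383285206 go [-64.403 -73.043  -8.336] turn -0.0013157871614453143
```

To row units: -73 mm is -3.65, -64 mm is -3.2.

```bash
python3 steer.py '[[[-0.75, -1.25, 0], 0, 0], [[-1.5, -2.5, 0], 0, 0], [[-2.5, -3.65, 0], 0, 0], [[-3.2, -3.65, 0], 0, 0], [[-3.2, -3.65, 0], 0, 0]]'; python3 steer.py '[[[0, 0, 0], 0, 0], [[0, 0, 0], 0, 0]]'; python3 - <<'E'
from h import *
togo([607.4,76,100],np.pi-.012)
p,d=shot("scene","scene8"); shot("top","top8")
a=cv2.imread("pics/top8.png")[140:280,240:440]; b=cv2.imread("pics/scene8.png")[150:290,240:400]
cv2.imwrite("pics/c7.png",np.hstack([cv2.resize(a,(400,280),interpolation=cv2.INTER_CUBIC),cv2.resize(b,(400,350),interpolation=cv2.INTER_CUBIC)[:280]]))
E
```

```text
t: 12.2
eef_pos: [605.1, 75.5, 171.5]
tcp_rot: [-3.141, -0.0, 3.128]
ft_force: [0.3, 0.4, -2.0]
opening: 0.473
grip_force: 29.9
t: 12.37
eef_pos: [602.5, 77.3, 172.0]
tcp_rot: [-3.142, -0.002, 3.13]
ft_force: [-1.0, -0.1, -1.5]
opening: 0.469
grip_force: 29.9
t 12.3667 at [602.458  77.323 171.999] rot [-3.142 -0.002  3.13 ] j6 -1.5405311737587135 go [-5.082 -1.262 71.99 ] turn 0.000692960122670172
```

View pics/c7.png

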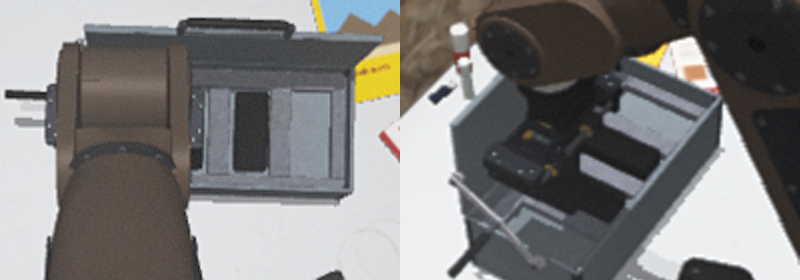

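The crop shows the held charger above pocket 3, with the gripper clear of lid and stay. Lowering.

To row units: -5 mm is -0.25, -1 mm is -0.05.

```bash
python3 steer.py '[[[-0.25, -0.05, 1.25], 0, 0], [[-0.25, -0.05, 2.25], 0, 0], [[-0.25, -0.05, 3.25], 0, 0], [[-0.25, -0.05, 4], 0, 0], [[-0.25, -0.05, 4], 0, 0]]'; python3 steer.py '[[[0, 0, 0], 0, 0], [[0, 0, 0], 0, 0]]'; python3 -c "
from h import *
togo([607.4,76,72],np.pi-.012)"
```

```text
t: 12.88
eef_pos: [606.7, 76.3, 90.0]
tcp_rot: [-3.141, -0.005, 3.131]
ft_force: [-0.5, -0.4, -1.8]
opening: 0.472
grip_force: 29.9
t: 13.05
eef_pos: [608.9, 76.1, 93.8]
tcp_rot: [-3.142, 0.001, 3.13]
ft_force: [-0.1, -0.2, -1.1]
opening: 0.469
grip_force: 29.9
t 13.05 at [608.896  76.105  93.766] rot [-3.142  0.001  3.13 ] j6 -1.542655230804876 go [ 1.522 -0.121 21.764] turn 0.0006980408007000172
```

To row units: 22 mm is 1.1, 19 mm is 0.95.

```bash
python3 steer.py '[[[0.05, 0, 0.4], 0, 0], [[0.05, 0, 0.7], 0, 0], [[0.05, 0, 0.95], 0, 0], [[0.05, 0, 1.1], 0, 0], [[0.05, 0, 1.1], 0, 0]]'; python3 steer.py '[[[0, 0, 0], 0, 0], [[0, 0, 0], 0, 0]]'
```

```text
t: 13.47
eef_pos: [607.5, 75.8, 70.1]
tcp_rot: [-3.141, -0.001, 3.13]
ft_force: [0.2, 1.0, -1.9]
opening: 0.471
grip_force: 29.9
t: 13.63
eef_pos: [607.7, 75.7, 70.7]
tcp_rot: [-3.142, 0.0, 3.13]
ft_force: [-0.4, -0.4, -2.0]
opening: 0.469
grip_force: 29.9
```

```bash
python3 steer.py '[[[0, 0, 0], 0, 0.62], [[0, 0, 0], 0, 0.62], [[0, 0, 0], 0, 0.62], [[0, 0, -0.75], 0, 0.62], [[0, 0, -2], 0, 0.62]]'; python3 steer.py '[[[0, 0, -2], 0, 0.62], [[1, 0, -4], 0, 0.62], [[3, 0, -5], 0, 0.62], [[5, 0, -5], 0, 0.62], [[7, 0, -5], 0, 0.62]]'; python3 -c "
from h import *
p,d=shot('top','top9')
for b in dark('top',p,81):
    if 200<b[1][0]<800: print(*b)
L=np.array([np.cos(.43),np.sin(.43)])
togo([*(np.array([388,-218.5])-15*L),150],.43)"
```

```text
t: 14.05
eef_pos: [606.5, 75.7, 109.2]
tcp_rot: [-3.141, -0.004, 3.13]
ft_force: [0.2, -0.1, 0.2]
opening: 0.618
grip_force: 0.0
t: 14.47
eef_pos: [468.1, 77.4, 212.1]
tcp_rot: [3.142, 0.003, 3.13]
ft_force: [-0.3, -0.6, -0.1]
opening: 0.624
grip_force: 0.0
[409.585 295.383] [ 387.933 -207.901] 99.250732421875 42.80426025390625 0.4316339642034648
[547.895 265.667] [ 475.096 -571.425] 147.15719604492188 75.9786605834961 -0.06661391466226085
[211.406 255.733] [478.117 310.497] 99.25920104980469 43.176605224609375 0.08397670131703361
[568.892 228.28 ] [ 581.467 -628.487] 87.1688232421875 68.77095031738281 -0.5460753891453773
[562.378 201.951] [ 645.102 -623.442] 67.53300476074219 63.011409759521484 -0.05889820435208293
[364.625 201.594] [624.668 -87.958] 112.12187194824219 50.2923469543457 0.02559937174287219
[334.268 200.354] [625.463 -11.383] 114.30043029785156 60.9257698059082 -0.018344119904575074
[303.604 201.45 ] [626.043  73.354] 108.58167266845703 44.73777770996094 -0.01883347575487715
t 14.5167 at [459.555  77.726 210.635] rot [-3.141 -0.005  3.13 ] j6 -1.5339721869109098 go [  81.52  -303.398   61.086] turn -0.4411388739644231
```

To row units: -208 mm is -10.4, 50 mm is 2.5.

```bash
python3 steer.py '[[[2.5, -10.4, 0], -0.44, 0.9], [[2.5, -10.4, 0], -0.44, 0.9], [[2.5, -10.4, 0], -0.44, 0.9], [[2.5, -10.4, 0], -0.44, 0.9], [[2.5, -10.4, 0], -0.44, 0.9]]';python3 -c "
from h import *
L=np.array([np.cos(.43),np.sin(.43)])
togo([*(np.array([388,-218.5])-15*L),100],.43)"
```

```text
t: 14.93
eef_pos: [424.2, -101.3, 211.1]
tcp_rot: [-3.141, 0.001, -2.706]
ft_force: [1.1, -0.1, 0.4]
opening: 0.886
grip_force: 0.0
t 14.9333 at [ 424.177 -101.271  211.089] rot [-3.141  0.001 -2.706] j6 -2.3924296327058285 go [ 97.343 -90.854 111.084] turn 0.005523557917890276
```

To row units: 97 mm is 4.85, -90 mm is -4.5.

```bash
python3 steer.py '[[[1.65, -1.5, 1], 0, 0.9], [[3.25, -3, 2], 0, 0.9], [[4.85, -4.5, 3], 0, 0.9], [[4.85, -4.5, 4], 0, 0.9], [[4.85, -4.5, 4], 0, 0.9]]';python3 steer.py '[[[0, 0, 0], 0, 0.9], [[0, 0, 0], 0, 0.9]]';python3 -c "
from h import *
p,d=shot('scene','scene10')
for b in dark('scene',p):
    if 200<b[1][0]<800: print(*b)
L=np.array([np.cos(.43),np.sin(.43)])
togo([*(np.array([388,-218.5])-15*L),15],.43)"
```

```text
t: 15.35
eef_pos: [371.9, -224.1, 127.6]
tcp_rot: [3.139, -0.003, -2.721]
ft_force: [-1.0, 1.0, -0.6]
opening: 0.897
grip_force: 0.0
t: 15.52
eef_pos: [374.4, -221.9, 131.3]
tcp_rot: [-3.141, -0.001, -2.713]
ft_force: [-0.1, 0.5, 0.2]
opening: 0.899
grip_force: 0.0
[293.465 333.174] [479.64 331.92] 105.52142333984375 47.985843658447266 0.08451458495582398
[365.844 263.351] [423.409   7.869] 94.73751068115234 63.49320983886719 0.2496720679194715
[299.921 242.868] [650.426  51.492] 117.23190307617188 54.835628509521484 -0.011891413741366819
[313.397 226.474] [648.725 -31.681] 119.98213195800781 55.524131774902344 -0.017542242100351935
[326.766 209.805] [ 648.176 -118.351] 119.81471252441406 59.590877532958984 -0.015193067702792717
[311.685 242.518] [643.593 -48.213] 439.868408203125 208.82191467285156 1.5625064389536982
t 15.5667 at [ 374.67  -221.64   131.648] rot [-3.14  -0.    -2.712] j6 -2.6849087393479527 go [  1.55   -2.515 116.652] turn -0.00039197282488201424
```

```bash
for i in 1 2 3 4 5; do python3 steer.py '[[[0, 0, 0], 0.63, 0.9], [[0, 0, 0], 0.63, 0.9], [[0, 0, 0], 0.63, 0.9], [[0, 0, 0], 0.63, 0.9], [[0, 0, 0], 0.63, 0.9]]' | tail -4 | head -1; done; python3 -c "
from h import *
L=np.array([np.cos(.43),np.sin(.43)])
togo([*(np.array([388,-218.5])-15*L),15],.43)"
```

```text
tcp_rot: [-3.14, 0.002, 2.941]
tcp_rot: [-3.141, 0.002, 2.316]
tcp_rot: [3.141, 0.002, 1.691]
tcp_rot: [3.139, 0.001, 1.066]
tcp_rot: [3.139, -0.0, 0.441]
t 17.65 at [ 374.936 -221.259  131.976] rot [ 3.139 -0.     0.441] j6 0.4463710553496407 go [ -2.024   2.621 116.983] turn 0.011119879082817974
```

```bash
python3 steer.py '[[[-0.1, 0.15, 2], 0, 0.9], [[-0.1, 0.15, 4], 0, 0.9], [[-0.1, 0.15, 5.4], 0, 0.9], [[-0.1, 0.15, 5.4], 0, 0.9]]'; python3 steer.py '[[[0, 0, 0], 0, 0.9], [[0, 0, 0], 0, 0.9]]'; python3 - <<'E'
from h import *
p,d=shot("scene","scene11")
L=np.array([np.cos(.43),np.sin(.43)])
togo([*(np.array([388,-218.5])-15*L),15.5],.43)
b=cv2.imread("pics/scene11.png")[180:270,350:470]; cv2.imwrite("pics/c8.png",cv2.resize(b,(640,480),interpolation=cv2.INTER_CUBIC))
E
```

```text
t: 17.98
eef_pos: [373.0, -224.0, 20.0]
tcp_rot: [-3.138, 0.003, 0.447]
ft_force: [0.6, -0.8, 0.8]
opening: 0.897
grip_force: 0.0
t: 18.15
eef_pos: [374.4, -225.8, 24.4]
tcp_rot: [3.139, 0.0, 0.446]
ft_force: [-0.4, 0.7, 0.1]
opening: 0.904
grip_force: 0.0
t 18.2 at [ 374.481 -225.981   24.655] rot [ 3.138 -0.     0.445] j6 0.434129673932553 go [ 0.421 -1.188  9.151] turn 0.015492726453752548
```

View pics/c8.png

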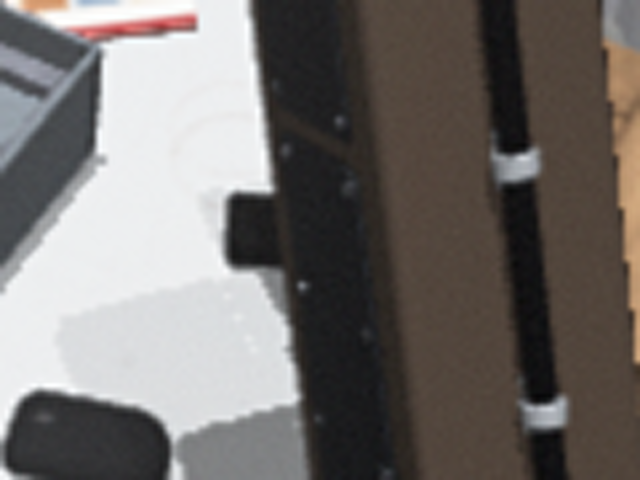

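The crop shows the far end of the right spare poking out from behind the arm at (225,230), where it was before. Lowering and closing.

To row units: 5 mm is 0.25, -1 mm is -0.05.

```bash
python3 steer.py '[[[0, -0.05, 0.25], 0.015, 0.9], [[0, -0.05, 0.45], 0.015, 0.9], [[0, -0.05, 0.45], 0.015, 0.9], [[0, -0.05, 0.45], 0.015, 0.9]]'; python3 steer.py '[[[0, 0, 0], 0, 0], [[0, 0, 0], 0, 0], [[0, 0, 0], 0, 0], [[0, 0, 0], 0, 0], [[0, 0, 0], 0, 0]]';python3 steer.py '[[[0, 0, 0], 0, 0], [[0, 0, 0], 0, 0]]'
```

```text
t: 18.53
eef_pos: [373.0, -224.9, 13.9]
tcp_rot: [3.141, 0.001, 0.429]
ft_force: [-0.3, -0.1, -0.3]
opening: 0.9
grip_force: 0.0
t: 18.95
eef_pos: [373.0, -224.9, 13.7]
tcp_rot: [3.141, 0.001, 0.429]
ft_force: [0.0, 0.8, 0.6]
opening: 0.605
grip_force: 0.0
t: 19.12
eef_pos: [373.0, -224.9, 13.7]
tcp_rot: [3.141, 0.001, 0.429]
ft_force: [-0.1, -0.5, -0.3]
opening: 0.47
grip_force: 29.9
```

```bash
python3 steer.py '[[[0, 0, -1.5], 0, 0], [[0, 0, -3.5], 0, 0], [[0, 0, -5.5], 0, 0], [[0, 0, -7.5], 0, 0], [[0, 0, -7.75], 0, 0]]'; python3 steer.py '[[[0, 0, 0], 0, 0], [[0, 0, 0], 0, 0]]'; python3 -c "
from h import *
togo([606.7,-169.8,172],-.012)"
```

```text
t: 19.53
eef_pos: [374.5, -225.8, 174.1]
tcp_rot: [3.134, -0.003, 0.429]
ft_force: [0.1, -0.8, -1.3]
opening: 0.473
grip_force: 30.0
t: 19.7
eef_pos: [372.7, -224.4, 168.0]
tcp_rot: [3.141, 0.001, 0.429]
ft_force: [-0.8, -0.6, -2.7]
opening: 0.472
grip_force: 30.0
t 19.7 at [ 372.703 -224.419  168.041] rot [3.141 0.001 0.429] j6 0.4490640385882154 go [235.493  47.739  -4.198] turn 0.44131612665595643
```

To row units: 125 mm is 6.25, 100 mm is 5.

```bash
python3 steer.py '[[[1.25, 0.25, -0.2], 0.1, 0], [[2.5, 0.5, -0.2], 0.2, 0], [[3.75, 0.75, -0.2], 0.3, 0], [[5, 1, -0.2], 0.4, 0], [[6.25, 1.25, -0.2], 0.44, 0]]'; python3 -c "
from h import *
togo([606.7,-169.8,172],-.012)"
```

```text
t: 20.12
eef_pos: [497.5, -194.6, 169.8]
tcp_rot: [-3.14, 0.004, -0.017]
ft_force: [0.3, -0.4, -2.1]
opening: 0.475
grip_force: 30.0
t 20.1167 at [ 497.526 -194.637  169.848] rot [-3.14   0.004 -0.017] j6 1.0921703877239104 go [108.736 -26.651  -2.604] turn -0.0046225629446445815
```

```bash
python3 steer.py '[[[1.25, -0.35, 0], 0, 0], [[2.5, -0.7, 0], 0, 0], [[3.75, -1, 0], 0, 0], [[4.75, -1.3, 0], 0, 0], [[5.4, -1.35, 0], 0, 0]]'; python3 steer.py '[[[0, 0, 0], 0, 0], [[0, 0, 0], 0, 0], [[0, 0, 0], 0, 0]]'; python3 -c "
from h import *
togo([606.7,-169.8,92],-.012)"
```

```text
t: 20.53
eef_pos: [606.4, -168.3, 168.9]
tcp_rot: [-3.141, 0.005, -0.01]
ft_force: [-0.6, 0.0, -1.4]
opening: 0.474
grip_force: 30.0
t: 20.78
eef_pos: [604.2, -169.5, 170.7]
tcp_rot: [-3.141, 0.004, -0.011]
ft_force: [-0.2, 0.3, -2.5]
opening: 0.471
grip_force: 30.0
t 20.7833 at [ 604.194 -169.527  170.681] rot [-3.141  0.004 -0.011] j6 1.2040722706861202 go [ 2.799  0.268 78.671] turn 0.0011059689481456303
```

```bash
python3 steer.py '[[[0.1, 0, 1.25], 0, 0], [[0.1, 0, 2.25], 0, 0], [[0.1, 0, 3.25], 0, 0], [[0.1, 0, 3.95], 0, 0], [[0.1, 0, 3.95], 0, 0]]'; python3 steer.py '[[[0, 0, 0], 0, 0], [[0, 0, 0], 0, 0]]'; python3 - <<'E'
from h import *
togo([606.7,-169.8,71.5],-.012)
p,d=shot("scene","scene12")
b=cv2.imread("pics/scene12.png")[150:270,270:430]; cv2.imwrite("pics/c9.png",cv2.resize(b,(640,480),interpolation=cv2.INTER_CUBIC))
E
```

```text
t: 21.2
eef_pos: [605.0, -169.5, 90.4]
tcp_rot: [-3.14, 0.006, -0.011]
ft_force: [-0.7, 0.4, -2.6]
opening: 0.47
grip_force: 30.0
t: 21.37
eef_pos: [607.3, -170.0, 94.4]
tcp_rot: [3.14, -0.0, -0.011]
ft_force: [0.0, 0.5, -1.8]
opening: 0.466
grip_force: 30.0
t 21.3667 at [ 607.341 -170.033   94.38 ] rot [ 3.14  -0.    -0.011] j6 1.2055890612827285 go [-0.648 -0.252 22.879] turn 0.0008538447766293089
```

View pics/c9.png

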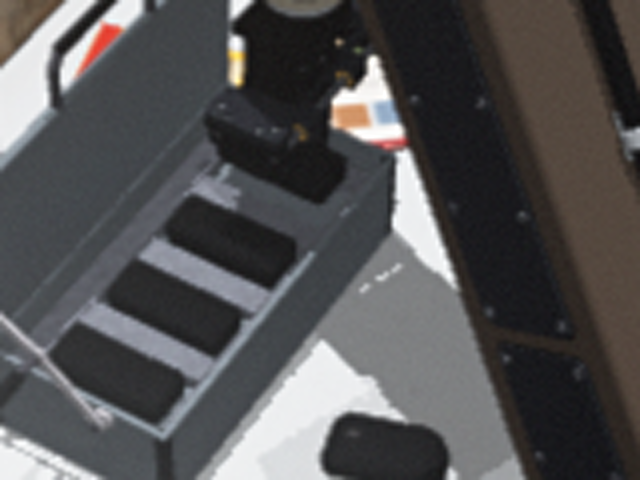

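The charger hangs level over pocket 0 at (290,165), and pockets 1–3 are filled. Lowering the last 23 mm.

To row units: 23 mm is 1.15, 8 mm is 0.4.

```bash
python3 steer.py '[[[0, 0, 0.4], 0, 0], [[0, 0, 0.7], 0, 0], [[0, 0, 0.95], 0, 0], [[0, 0, 1.15], 0, 0], [[0, 0, 1.15], 0, 0]]'; python3 steer.py '[[[0, 0, 0], 0, 0], [[0, 0, 0], 0, 0]]'
```

```text
t: 21.83
eef_pos: [606.9, -169.5, 69.4]
tcp_rot: [3.141, 0.002, -0.011]
ft_force: [-1.0, 0.1, -3.1]
opening: 0.469
grip_force: 30.0
t: 22.0
eef_pos: [607.5, -169.7, 70.6]
tcp_rot: [3.141, 0.0, -0.011]
ft_force: [0.3, 0.2, -3.5]
opening: 0.471
grip_force: 30.0
```

To row units: -40 mm is -2, -15 mm is -0.75.

```bash
python3 steer.py '[[[0, 0, 0], 0, 0.62], [[0, 0, 0], 0, 0.62], [[0, 0, 0], 0, 0.62], [[0, 0, -0.75], 0, 0.62], [[0, 0, -2], 0, 0.62]]'; python3 steer.py '[[[0, 0, -2], 0, 0.62], [[-1, 0, -4], 0, 0.62], [[-3, 0, -5], 0, 0.62], [[-5, 0, -5], 0, 0.62], [[-7, 0, -5], 0, 0.62]]'; python3 -c "
from h import *
p,d=shot('top','top13')
for b in dark('top',p,81):
    if 200<b[1][0]<800: print(*b)
p,d=shot('scene','scene13')
for b in dark('scene',p,81):
    if 200<b[1][0]<800: print(*b)
togo([467,-169,180],np.pi/2)"
```

```text
t: 22.42
eef_pos: [606.4, -169.3, 109.0]
tcp_rot: [-3.141, 0.004, -0.011]
ft_force: [0.0, 0.1, -1.1]
opening: 0.615
grip_force: 0.0
t: 22.83
eef_pos: [468.0, -168.0, 212.1]
tcp_rot: [3.139, -0.003, -0.01]
ft_force: [0.7, -0.6, 0.9]
opening: 0.623
grip_force: 0.0
[330.097 278.57 ] [423.443  -0.816] 92.91279602050781 52.972652435302734 0.23341976118261298
[548.    265.509] [ 475.052 -572.317] 146.62623596191406 73.94129943847656 -0.056787782346249926
[211.406 255.733] [478.117 310.497] 99.25920104980469 43.176605224609375 0.08397670131703361
[568.868 227.923] [ 572.404 -625.197] 81.07884979248047 71.70535278320312 -0.022132999187430613
[562.378 201.951] [ 645.102 -623.442] 67.53300476074219 63.011409759521484 -0.05889820435208293
[364.701 201.756] [624.668 -87.958] 112.12187194824219 50.2923469543457 0.02559937174287219
[334.472 198.5  ] [625.695 -10.399] 116.84375 57.3564453125 -0.06853884749817052
[303.691 201.264] [626.092  73.255] 108.39376831054688 44.75201416015625 -0.0168881697366281
[293.247 333.165] [459.726 354.966] 101.28548431396484 45.99470520019531 0.08451470146912166
[365.844 263.351] [405.757  44.355] 90.80648040771484 60.85860824584961 0.2496721344984989
[299.908 242.855] [623.21   85.462] 112.61868286132812 53.583953857421875 -0.0008703210442373432
[313.397 226.436] [621.721   6.316] 115.00359344482422 53.48189163208008 -0.017542242100351935
[326.759 209.81 ] [621.125 -76.616] 114.94786071777344 57.318885803222656 -0.010258895993148442
[312.928 242.081] [617.583 -11.434] 426.2729797363281 202.58514404296875 1.557736717441366
[340.519 194.649] [ 620.002 -157.431] 113.53074645996094 57.619232177734375 -0.009276855341181722
t 22.9333 at [ 464.159 -167.108  211.3  ] rot [ 3.141  0.002 -0.012] j6 1.1045909698363845 go [ 2.932  1.848 31.294] turn 1.559050429930541
```

To row units: -208 mm is -10.4, -40 mm is -2.

```bash
python3 steer.py '[[[0, -10.4, -2], -0.62, 0.4], [[0, -10.4, -2], -0.62, 0.4], [[0, -10.4, -2], -0.62, 0.4], [[0, -10.4, -2], -0.62, 0.4], [[0, -10.4, -2], -0.62, 0.4]]'; python3 -c "
from h import *
togo([500,240,260],np.pi/2-.012)"
```

```text
t: 23.35
eef_pos: [471.3, 38.3, 250.6]
tcp_rot: [3.141, 0.0, 0.615]
ft_force: [0.8, -0.6, 0.6]
opening: 0.406
grip_force: 0.0
t 23.35 at [471.329  38.312 250.595] rot [3.141 0.    0.615] j6 0.8981124361125411 go [ 139.776 -148.189   -9.564] turn -0.9438471177715206
```

The rows are not in the units I measure in: shifts go in units of 20 mm. I convert before sending: -148 mm is -7.4, 140 mm is 7.

```bash
python3 steer.py '[[[7, -7.4, -0.5], -0.62, 0.4], [[7, -7.4, -0.5], -0.62, 0.4], [[7, -7.4, -0.5], -0.62, 0.4], [[7, -7.4, -0.5], -0.62, 0.4], [[7, -7.4, -0.5], -0.62, 0.4]]'; python3 -c "
from h import *
togo([652,201,230],np.pi/2-.012)"
```

```text
t: 23.77
eef_pos: [501.6, 240.9, 260.1]
tcp_rot: [3.141, 0.0, 1.236]
ft_force: [1.2, -0.6, 0.1]
opening: 0.404
grip_force: 0.0
t 23.7667 at [501.572 240.876 260.102] rot [3.141 0.    1.236] j6 0.6640673013440735 go [ 11.742 155.163  30.19 ] turn -0.3226267227157189
```

```bash
python3 steer.py '[[[0.6, 7.75, 1.5], -0.32, 0.4], [[0.6, 7.75, 1.5], -0.32, 0.4], [[0.6, 7.75, 1.5], -0.32, 0.4], [[0.6, 7.75, 1.5], -0.32, 0.4], [[0.6, 7.75, 1.5], -0.32, 0.4]]'; python3 steer.py '[[[0, 0, 0], 0, 0.4], [[0, 0, 0], 0, 0.4], [[0, 0, 0], 0, 0.4]]'; python3 - <<'E'
from h import *
p,d=shot("top","top14")
m=(p.max(2)<80).astype(np.uint8); m[:, :240]=0; m[:,272:]=0; m[:165]=0; m[210:]=0
togo([652,201,124],np.pi/2-.012)
E
```

```text
t: 24.18
eef_pos: [655.7, 195.5, 226.8]
tcp_rot: [-3.14, 0.002, 1.547]
ft_force: [1.6, -0.8, -0.5]
opening: 0.398
grip_force: 0.0
t: 24.43
eef_pos: [650.8, 197.9, 230.2]
tcp_rot: [-3.141, 0.001, 1.55]
ft_force: [0.2, -0.9, 0.2]
opening: 0.399
grip_force: 0.0
t 24.4833 at [650.809 197.904 230.379] rot [3.141 0.001 1.55 ] j6 0.21957187745270176 go [  3.184   1.096 106.377] turn -0.008881528979811204
```

To row units: 106 mm is 5.3, 80 mm is 4.

```bash
python3 steer.py '[[[0.15, 0.05, 2], 0, 0.4], [[0.15, 0.05, 4], 0, 0.4], [[0.15, 0.05, 5.3], 0, 0.4], [[0.15, 0.05, 5.3], 0, 0.4], [[0.15, 0.05, 5.3], 0, 0.4]]'; python3 steer.py '[[[0, 0, 0], 0, 0], [[0, 0, 0], 0, 0], [[0, 0, 0], 0, 0], [[0, 0, 0], 0, 0], [[0, 0, 0], 0, 0]]'
```

```text
t: 24.9
eef_pos: [652.0, 200.6, 123.8]
tcp_rot: [-3.14, 0.001, 1.55]
ft_force: [-0.1, 0.4, -0.1]
opening: 0.402
grip_force: 0.0
t: 25.32
eef_pos: [652.1, 200.3, 124.2]
tcp_rot: [-3.141, 0.001, 1.549]
ft_force: [1.2, -1.3, 3.9]
opening: 0.121
grip_force: 30.0
```

To row units: 14 mm is 0.7, 11 mm is 0.55.

```bash
python3 steer.py '[[[0, 0.15, -0.05], 0, 0], [[0, 0.25, 0.3], 0, 0], [[0, 0.4, 0.5], 0, 0], [[0, 0.55, 0.7], 0, 0], [[0, 0.65, 0.9], 0, 0]]'; python3 steer.py '[[[0, 0.15, 0.25], 0, 0], [[0, 0.2, 0.5], 0, 0], [[0, 0.3, 0.75], 0, 0], [[0, 0.3, 1], 0, 0], [[0, 0.3, 1], 0, 0]]'
```

```text
t: 25.73
eef_pos: [664.6, 200.2, 105.0]
tcp_rot: [-3.138, 0.001, 1.549]
ft_force: [-8.6, 2.6, 3.1]
opening: 0.118
grip_force: 30.0
t: 26.15
eef_pos: [670.6, 200.0, 84.8]
tcp_rot: [-3.139, 0.001, 1.549]
ft_force: [-6.5, 3.3, 0.8]
opening: 0.117
grip_force: 30.0
```

```bash
python3 steer.py '[[[0, 0, 0], 0, 0.4], [[0, 0, 0], 0, 0.4], [[0, 0, 0], 0, 0.4], [[0, 0, 0], 0, 0.4], [[0, 0, 0], 0, 0.4]]'; python3 steer.py '[[[0, 0, -2], 0, 0.4], [[0, 0, -4], 0, 0.4], [[1, 0, -6], 0, 0.4], [[3, 0, -8], 0, 0.4], [[4.5, 0, -10], 0, 0.4]]'; python3 steer.py '[[[0, 0, -4], 0, 0.4], [[0, 0, -4], 0, 0.4], [[0, 0, -4], 0, 0.4], [[0, 0, -4], 0, 0.4]]'; python3 - <<'E'
from h import *
togo([690,-48,420],np.pi/2-.012)
p,d=shot("top","top15"); q,e=shot("scene","scene15")
a=cv2.imread("pics/top15.png")[120:260,220:440]; b=cv2.imread("pics/scene15.png")[120:290,240:420]
cv2.imwrite("pics/c10.png",np.hstack([cv2.resize(a,(440,280),interpolation=cv2.INTER_CUBIC),cv2.resize(b,(296,280),interpolation=cv2.INTER_CUBIC)]))
E
```

```text
t: 26.57
eef_pos: [671.7, 199.7, 85.6]
tcp_rot: [-3.142, 0.001, 1.549]
ft_force: [-0.2, 0.2, 0.2]
opening: 0.384
grip_force: 0.0
t: 26.98
eef_pos: [673.1, 274.1, 267.4]
tcp_rot: [3.141, 0.0, 1.548]
ft_force: [-0.8, 0.1, -0.7]
opening: 0.399
grip_force: 0.0
t: 27.32
eef_pos: [673.5, 273.9, 347.8]
tcp_rot: [3.138, -0.001, 1.549]
ft_force: [0.0, -0.5, -0.4]
opening: 0.398
grip_force: 0.0
t 27.3167 at [673.515 273.928 347.763] rot [ 3.138 -0.001  1.549] j6 0.3172373916885825 go [-321.459   23.661  -72.331] turn -0.0094087272004999
```

View pics/c10.png

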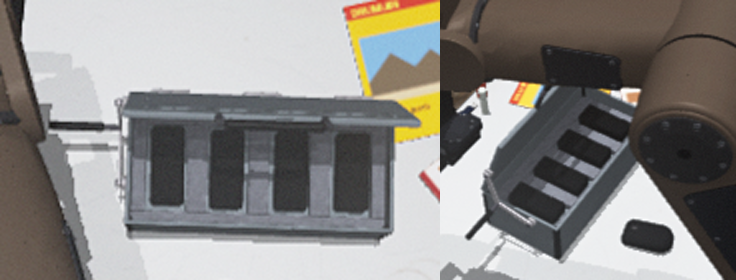

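All four pockets are filled. The lid has tipped a little toward the robot, and the bar runs in the crop from (218,121) to (325,125), i.e. around top px (356,181.5).

```bash
python3 - <<'E'
from h import *
for z in (290,300,305,310,316):
    P=plane("top",[[329.5,180.7],[356,181.7],[382,182.5]],z); a=np.arccos((708-P[1,0])/215)
    print(z,P[:,:2].ravel(),"angle",a-.023,"z from x",101+215*np.sin(a))
togo([668,-49,380],np.pi/2-.012)
E
```

```text
290 [ 643.112   14.421  642.35   -46.051  642.021 -105.423] angle 1.237491620099011 z from x 305.73172303756144
300 [ 641.131   14.808  640.375  -45.192  640.048 -104.1  ] angle 1.227829030697805 z from x 305.08782660275017
305 [ 640.14    15.002  639.387  -44.763  639.062 -103.439] angle 1.222986172407636 z from x 304.7579356724881
310 [ 639.15    15.195  638.4    -44.333  638.076 -102.778] angle 1.2181354035580563 z from x 304.42271538959926
316 [ 637.961   15.428  637.215  -43.817  636.892 -101.985] angle 1.2123038225920342 z from x 304.0133791041429
t 27.4167 at [672.937 273.448 344.079] rot [-3.14   0.001  1.549] j6 0.31718482016670474 go [-322.526    2.015  -35.5  ] turn -0.009758977639411581
```

```bash
python3 steer.py '[[[-10, -1.5, -1.9], 0, 0.4], [[-10, -1.5, -1.9], 0, 0.4], [[-10, -1.5, -1.9], 0, 0.4], [[-10, -1.5, -1.9], 0, 0.4], [[-10, -1.5, -1.9], 0, 0.4]]'; python3 steer.py '[[[-6, 0, 0], 0, 0.4], [[-6, 0, 0], 0, 0.4], [[-6, 0, 0], 0, 0.4], [[-6, 0, 0], 0, 0.4]]'; python3 steer.py '[[[0, 0, 0], 0, 0.4], [[0, 0, 0], 0, 0.4]]'; python3 -c "
from h import *
togo([639.5,-49,286],np.pi/2-.012)"
```

```text
t: 27.83
eef_pos: [638.0, 72.3, 382.0]
tcp_rot: [-3.138, 0.001, 1.549]
ft_force: [1.2, 0.1, -0.1]
opening: 0.4
grip_force: 0.0
t: 28.17
eef_pos: [635.7, -51.6, 381.5]
tcp_rot: [-3.138, 0.002, 1.544]
ft_force: [0.9, 0.6, 0.6]
opening: 0.403
grip_force: 0.0
t: 28.33
eef_pos: [636.1, -45.5, 382.2]
tcp_rot: [-3.139, 0.0, 1.548]
ft_force: [1.3, 0.7, -0.2]
opening: 0.402
grip_force: 0.0
t 28.3333 at [636.124 -45.507 382.214] rot [-3.139  0.     1.548] j6 -0.15229505157335757 go [-3.393  3.696 96.205] turn -0.010310400379815121
```

To row units: 96 mm is 4.8, 88 mm is 4.4.

```bash
python3 steer.py '[[[0, 0.2, 1.75], 0, 0.4], [[0, 0.2, 3.25], 0, 0.4], [[0, 0.2, 4.4], 0, 0.4], [[0, 0.2, 4.8], 0, 0.4], [[0, 0.2, 4.8], 0, 0.4]]'; python3 steer.py '[[[0, 0, 0], 0, 0], [[0, 0, 0], 0, 0], [[0, 0, 0], 0, 0], [[0, 0, 0], 0, 0], [[0, 0, 0], 0, 0]]'
```

```text
t: 28.75
eef_pos: [639.7, -44.3, 285.3]
tcp_rot: [-3.137, 0.0, 1.551]
ft_force: [0.7, 0.3, 0.0]
opening: 0.397
grip_force: 0.0
t: 29.17
eef_pos: [640.2, -45.7, 288.4]
tcp_rot: [3.141, 0.001, 1.549]
ft_force: [-2.3, -0.1, 4.7]
opening: 0.119
grip_force: 30.0
```

```bash
python3 steer.py '[[[0, -0.6, 0.2], 0, 0], [[0, -1.2, 0.5], 0, 0], [[0, -1.75, 0.8], 0, 0], [[0, -2.35, 1.1], 0, 0], [[0, -2.85, 1.45], 0, 0]]'; python3 steer.py '[[[0, -0.5, 0.4], 0, 0], [[0, -1, 0.85], 0, 0], [[0, -1.5, 1.3], 0, 0], [[0, -1.9, 1.75], 0, 0], [[0, -2.3, 2.25], 0, 0]]'
```

```text
t: 29.58
eef_pos: [583.2, -44.9, 259.2]
tcp_rot: [3.139, 0.002, 1.549]
ft_force: [2.7, -2.9, 1.3]
opening: 0.12
grip_force: 30.0
t: 30.0
eef_pos: [537.4, -44.1, 214.0]
tcp_rot: [3.14, 0.002, 1.549]
ft_force: [0.8, -1.7, 1.6]
opening: 0.121
grip_force: 30.0
```

To row units: 112 mm is 5.6, 92 mm is 4.6.

```bash
python3 steer.py '[[[0, -0.7, 1.05], 0, 0], [[0, -1.3, 2.2], 0, 0], [[0, -1.7, 3.35], 0, 0], [[0, -2, 4.6], 0, 0], [[0, -2.15, 5.6], 0, 0]]'; python3 steer.py '[[[0, -0.05, 0.3], 0, 0], [[0, -0.05, 0.55], 0, 0], [[0, -0.05, 0.7], 0, 0], [[0, -0.05, 0.7], 0, 0]]'
```

```text
t: 30.42
eef_pos: [493.7, -42.9, 100.9]
tcp_rot: [3.141, 0.001, 1.549]
ft_force: [2.9, 2.4, 0.7]
opening: 0.118
grip_force: 30.0
t: 30.75
eef_pos: [493.0, -42.8, 87.5]
tcp_rot: [-3.14, 0.001, 1.549]
ft_force: [-2.7, -1.2, -2.5]
opening: 0.117
grip_force: 30.0
```

To row units: 2 mm is 0.1, 4 mm is 0.2.

```bash
python3 steer.py '[[[0, 0, 0.1], 0, 0], [[0, 0, 0.2], 0, 0], [[0, 0, 0.2], 0, 0], [[0, 0, 0.2], 0, 0]]'
```

```text
t: 31.08
eef_pos: [493.1, -42.9, 85.7]
tcp_rot: [3.141, 0.001, 1.55]
ft_force: [-8.8, -1.4, 25.7]
opening: 0.115
grip_force: 30.0
```

Force rose to 26 N, so the lid is seated. Releasing and checking.

To row units: -2 mm is -0.1.

```bash
python3 steer.py '[[[0, 0, -0.1], 0, 0], [[0, 0, -0.1], 0, 0.4], [[0, 0, -0.1], 0, 0.4], [[0, 0, -0.1], 0, 0.4], [[0, 0, -0.1], 0, 0.4]]'; python3 steer.py '[[[0, 0, -1.5], 0, 0.4], [[0, 0, -3.5], 0, 0.4], [[0, 0, -5.5], 0, 0.4], [[0, 0, -7.5], 0, 0.4], [[0, 0, -9], 0, 0.4]]'; python3 steer.py '[[[-10, -1, 0], 0, 0.4], [[-10, -1, 0], 0, 0.4], [[-10, -1, 0], 0, 0.4], [[-10, -1, 0], 0, 0.4], [[-10, -1, 0], 0, 0.4]]'; python3 steer.py '[[[-7.5, 0, 0], 0, 0.4], [[-7.5, 0, 0], 0, 0.4], [[-7.5, 0, 0], 0, 0.4], [[-7.5, 0, 0], 0, 0.4], [[-7.5, 0, 0], 0, 0.4]]'; python3 - <<'E'
from h import *
p,d=shot("top","top16"); q,e=shot("scene","scene16"); togo([0,0,0])
cv2.imwrite("pics/c11.png",np.hstack([cv2.resize(cv2.imread("pics/top16.png")[120:320,170:450],(420,300)),cv2.resize(cv2.imread("pics/scene16.png")[140:360,200:420],(300,300))]))
C=cloud("top",d); r=lambda x:np.median(C[(abs(C[...,0]-x)<8)&(C[...,1]>-170)&(C[...,1]<60)][:,2])
print("lid z at x=560,620,690",r(560),r(620),r(690))
m=(C[...,2]>60)&(abs(C[...,0]-494)<8)&(C[...,1]>-90)&(C[...,1]<0); print("bar z",np.median(C[m][:,2]))
for b in dark("top",p)+dark("scene",q):
    if 200<b[1][0]<800: print(*b)
E
```

```text
t: 31.5
eef_pos: [493.4, -42.7, 85.5]
tcp_rot: [-3.141, 0.001, 1.549]
ft_force: [-0.3, 0.4, 0.3]
opening: 0.342
grip_force: 0.0
t: 31.92
eef_pos: [493.5, -42.5, 268.7]
tcp_rot: [3.14, 0.001, 1.549]
ft_force: [0.3, 0.4, 0.1]
opening: 0.4
grip_force: 0.0
t: 32.33
eef_pos: [468.4, -244.5, 265.7]
tcp_rot: [-3.141, 0.001, 1.549]
ft_force: [1.0, 0.7, -0.2]
opening: 0.398
grip_force: 0.0
t: 32.75
eef_pos: [465.1, -396.6, 264.7]
tcp_rot: [-3.141, 0.001, 1.546]
ft_force: [-0.1, 0.3, -0.4]
opening: 0.402
grip_force: 0.0
t 32.85 at [ 465.366 -392.53   265.013] rot [-3.14  -0.     1.548] j6 -0.7853624112158464 go [ 381.594 -473.967  265.743] 
lid z at x=560,620,690 112.72800245393034 113.25361179143954 112.27406332765793
bar z 111.6154121834636
[330.086 278.559] [424.708  -3.21 ] 96.3402328491211 54.9267463684082 0.2334196946035858
[211.406 255.733] [481.399 319.586] 102.92078399658203 44.76932144165039 0.08397630184287008
[293.43  333.186] [480.018 331.953] 106.28045654296875 47.985843658447266 0.08451458495582398
[365.831 263.351] [423.715   8.595] 95.62130737304688 63.5638427734375 0.2746777357509864
[325.147 246.22 ] [560.805  -6.64 ] 318.75244140625 99.37091827392578 1.3552307471000677
```

View pics/c11.png

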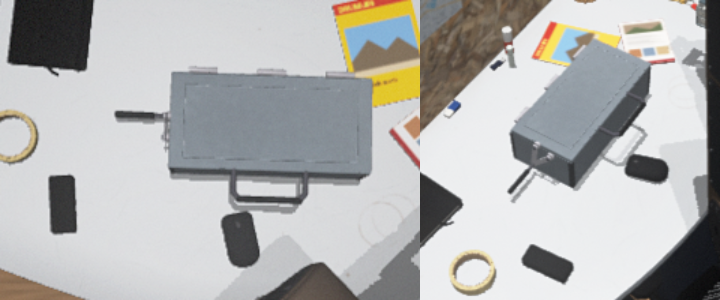

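The lid lies level at the same height as at the start. The left-over spare, mouse and tape have not moved, and the arm is clear. Handing in.

```bash
python3 -c "
from cell import env
print(env.job_done())"
```

```text
the job is handed in; nothing more can be done
None
```

The charger case is restocked with all four pockets full, the stay unlocked and the lid shut; one spare is left flat on the desk, the mouse and tape roll were left alone, and the job is handed in, though the hand-in returned no verdict.

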